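# Put the pellet die away: fold the locked lid stay and close the dry chest

## Robot

A 6-joint arm with a two-finger parallel gripper is mounted at the origin on a cart in front of the work surface, level with it; the furniture and walls round the work are solid. World frame = base frame: x ahead of the robot, y to its left, z up, the work surface at z = 0. Lengths are in m, angles in rad, forces in N, time in s.
With the tool pointing down it reaches from about 0.275 to 1 m from the base axis. Payload 8.4 kg.
Tool frame: the origin (TCP) lies between the finger pads; the fingertips stand 25 mm ahead of it and the grasp point (between the pads) lies 6 mm ahead of it; z points along the fingers, y is the direction in which the jaws open and shut (so a half turn about z gives the same grasp; the last joint's range is limited). The gripper opens to 85 mm and grips with 20 to 120 N. Pads are 22 mm wide; open, the fingers measure 114 mm over their backs; the gripper's body (76 mm by 85 mm) begins 54 mm behind the grasp point. The pads swing forward as they close: fully open they stand 13 mm farther back than shut.
Start: joints at [-1.128, 0.353, 1.633, -0, 1.155, -0.002], TCP at [0.269, -0.564, 0.256] pointing down, gripper open.
Joint ranges: [-2.63, 2.63], [-0.92, 2.1], [0.06, 2.66], [-1.3, 4.44], [0, 2.69], [-3.02, 3.02]. Speed limits (rad/s): [2.22, 2.22, 2.79, 3.14, 3.14, 3.14].

## Interface

Orientations are given as a rotation vector (axis times angle).
In Python, from bench import * gives the robot as it stands.
- The arm moves only by the shell command python3 -m inch 'ROWS' [FORCE]. ROWS is JSON, a list of rows, each an object of numbers: "jaw": the opening, from -1 (shut) to 1 (fully open); "tx", "ty", "tz": the shift along the tool's x, y, z in cm; "twist": the turn about the tool's z in rad. A call has exactly 10 rows; each row shifts and turns the commanded pose from where the row before left it, along the tool's axes as they then stand; what a row does not reach is not made up. A row lasts 1/10 s, in which the tool goes at most 50 mm and 8.59 degrees, less where a joint would pass 70% of its speed; a pose out of reach is approached as far as the arm can. A call with a gripper value outside its range is refused whole. The fingers move at their own pace and stop on an object; FORCE is the grip in N (left out, the last holds). Time passes only in rows, so rows that do not move let the fingers close, or fill a call up. It gives the time, the measured TCP pose, the force and the opening at its end, in the units of the state.
- read_state(): the state, without advancing time (a new reading comes with each control period).
- snapshot(name): name is "side" or "top"; returns a dict with "img" (384x512x3 uint8, red, green, blue), "fovy" (degrees; the focal length in pixels is half the picture's height over the tangent of half this angle, whatever the lens; pixels are square), "cx", "cy" (the principal point, pixels), "xyz" and "attitude" of the camera in the world. Camera axes: x right, y up, looking along -z (the intrinsics and any distortion apply to the point x, -y, -z); pixel columns grow to the right and rows downward; lengths in m; the calibration is good to about 2 mm. A picture is of the moment at which its call begins. There is no depth.
- job_done(): hands the job in, once; it reports no verdict.
The state is a dict: "time": time; "joint_pos": joint angles; "joint_velocities": joint speeds; "tau": joint torques, N m; "tcp_pos": TCP position; "tool_rot": TCP orientation; "force": force on the tool from outside, world axes, zero at the start; "ft_torque": the same for the moment, N m; "opening": opening from 0.0 (shut) to 1.0 (fully open).
Only numpy, scipy, OpenCV 4.12 (cv2) and the standard library are available. Lean on these libraries where they do the work, as an engineer would, in place of code of your own. Each camera call takes 0.05 s, during which the arm holds its last target.

## Task

Put the thick steel die body from the tray away in the dry-storage chest: stand it upright, without dropping it, in the empty compartment. Then push the black thumb boss at the knuckle of the locked lid stay rearwards so that the stay folds while the lid is still up, lower the lid gently by its handle until it is fully shut, never letting it fall, and swing the catch on the front all the way over the lid. Leave the two die parts already in the chest and the mortar and timer as they are.

Things in the scene. Friction and masses are not known exactly. Their poses are not given: they have to be found in the camera images.
- chest: White sheet-metal chest fixed to the worktop, 200 x 300 x 75 mm (x, y, z) to the rim, walls 4 mm, lid open. Origin: centre of its underside at worktop level; x points to its rear (hinge side, away from the robot), y to its left, z up. Inner floor (black mat) 13 mm up. A 3 mm divider, top 47 mm up, at y = 0 parts it: the left (+y) half holds the die base and plunger, the right (-y) is empty.
- empty_bay (a point): Centre of the floor of the empty right-hand compartment (143 mm along y, 192 mm along x), at chest (0, -73, 13) mm.
- die_body: The die body, a plain thick steel cylinder with a bore and a dark band, 53 mm across, 41 mm high, 0.46 kg, standing upright on the steel tray. Origin: centre of its underside.
- steel_tray: Shallow loose steel tray 134 x 204 x 18 mm (its x, y, z), floor 2 mm thick, rim 16 mm high; the die body stands near its middle. Origin: centre of its underside.
- lid (a joint): Lid angle in rad: 0 fully shut, 1.40 as found. The lid is a 0.5 kg sheet, 204 mm long, with a 13 mm skirt. While the stay is locked it cannot be pressed down. With the stay folded, friction still holds it where it is left above about 1.1 rad; below that its weight wins and, unless held, it falls and slams shut.
- lid_hinge (a point): Point in the middle of the lid's hinge axis, at chest (100, 0, 78) mm; the axis runs along the chest's y.
- lid_grip (a point): Middle of the lid's handle, a black tongue 26 mm wide (along the chest's y) and 14 mm thick that sticks out 37 mm from the middle of the lid's front edge in the lid's plane. The point lies 224 mm from the hinge, 17 mm from the tongue's end. Lid open, the tongue points up; shut, to the chest's -x. Pinched on its two sides (along y) it can turn between the fingers as the lid comes down.
- stay_knuckle (a joint): Bend of the lid stay's knuckle in rad: 0 as found, locked (5 mm past the straight line, against its stop); dead straight at about 0.11; it is safely broken from 0.3 on and stays folded where it is left; about 2.84 with the lid shut.
- thumb_boss (a point): Centre of the black thumb boss on the stay's knuckle, inside the chest's left wall: round, 18 mm in diameter, 27 mm long, axis along the chest's y. Locked, it is at chest (22, 119, 113) mm. Pushed, it folds rearwards and down on an arc about stay_foot (at first 0.85 along +x, 0.53 down); it takes about 4 N, and 20 to 25 mm of travel breaks the stay.
- stay_foot (a point): Pivot of the stay's lower arm at the left wall, at chest (-20, 119, 35) mm; axis along the chest's y. The stay is two flat steel arms, 88 mm between pins each, in a plane 133 mm left of the chest's middle: the lower one turns on this foot, the upper one is pinned to the lid, the knuckle with the thumb boss joins them.
- catch (a joint): Swing-over catch angle in rad: 0 parked as found (arm along the front, pointing to the chest's -y), 1.57 fully over (arm pointing to +x over the shut lid, against its stop). Turns about the vertical with light friction (about 1 N at the peg) and stays where left. It only fits over a shut lid.
- catch_pivot (a point): Point on the catch's vertical pivot axis, at chest (-117, -92, 99) mm, in front of the chest's front wall.
- catch_peg (a point): Middle of the catch's upright black thumb peg: 11 mm in diameter, top 108 mm above the worktop, foot on the catch's steel arm, whose top is 89 mm above the worktop. The peg stands 38 mm from the pivot. The shut lid's top is 81 mm above the worktop.
- die_base: Die base: low steel disc 44 mm across, 16 mm high, in the left compartment; stays there. Origin: centre of its underside.
- die_plunger: Die plunger: slim steel plunger 27 mm across, 52 mm high, standing in the left compartment; stays there. Origin: centre of its underside.
- mortar: White mortar bowl, 98 mm across, 45 mm high, on the worktop to the left of the chest; bystander. Origin: centre of its underside.
- timer: Small white bench timer 62 x 68 x 22 mm on the worktop behind the chest; bystander. Origin: centre of its underside.
There are look-alikes about, which are no part of the job. There is more than one size of the die_body; the one meant has the size given above.

How it is judged:
On the way, in this order (a step that is already met when the one before it is completed fails the run):
1. the die body stands upright in the empty compartment, let go (x of die_body in the frame of chest between -0.07 and 0.07 m and y of die_body in the frame of chest between -0.12 and -0.026 m and z of die_body in the frame of chest below 0.02 m and angle between die_body's own z axis and vertical below 0.1 rad and linear speed of die_body below 0.03 m/s and contact force between the fingers and die_body below 0.1 N), for 0.2 s.
2. the stay is broken at its knuckle while the lid is still up (value of joint stay_knuckle above 0.3 rad and value of joint lid above 0.7 rad), for 0.1 s.
3. the lid is fully shut (value of joint lid below 0.035 rad), for 0.2 s.
4. the catch is swung over the lid (value of joint catch above 1.25 rad), for 0.2 s.
At the end, for the whole second after the job is handed in: The die body stands upright (within 0.1 rad) and at rest on the floor of the chest's right-hand compartment, the lid is shut (within 0.035 rad) and the catch is turned over it (1.25 rad or more of 1.57) (x of die_body in the frame of chest between -0.07 and 0.07 m and y of die_body in the frame of chest between -0.12 and -0.026 m and z of die_body in the frame of chest below 0.02 m and angle between die_body's own z axis and vertical below 0.1 rad and value of joint lid below 0.035 rad and value of joint catch above 1.25 rad and linear speed of die_body below 0.03 m/s); the robot touches nothing.
It fails at once if the lid falls or is slammed (closing faster than 2 rad/s, about 0.45 m/s at the handle) (velocity of joint lid below -2 rad/s).
It fails at once if the die body is dropped or thrown (faster than 0.8 m/s while not held) (linear speed of die_body above 0.8 m/s and contact force between the fingers and die_body below 0.1 N).
It fails at once if the die base or plunger in the chest is shifted by more than 20 mm or knocked over (distance of any of die_base, die_plunger from where it was at the start of the episode above 0.02 m or angle between die_plunger's own z axis and vertical above 0.4 rad).
It fails at once if the mortar or the timer is pushed more than 30 mm (distance of any of mortar, timer from where it was at the start of the episode above 0.03 m).
It also fails if it takes over 72 s, if anything falls off the work surface, if the arm or the gripper's body presses on something with over 40 N, if the wrist force passes 120 N, or if a joint passes its speed limit or range.

## Working session

There is one attempt and no reset: what is moved stays moved. The work goes in short steps, Python scripts to look and compute and a shell command to move; the robot and the scene stay as the last step left them, time stands still between calls to the robot, and variables do not carry over. Pictures are saved under pics/ and viewed, and the job is handed in when it is done.

```bash
ls; mkdir -p pics; python3 - <<'E'
from bench import *
import cv2
s=read_state()
print(s)
for n in("side","top"):
    d=snapshot(n)
    print({k:v for k,v in d.items() if k!='img'})
    cv2.imwrite(f'pics/{n}0.png',d['img'][:,:,::-1])
E
```

```text
pics
{'time': 0.0, 'joint_pos': array([-1.12837868e+00,  3.53634972e-01,  1.63413998e+00, -1.58755364e-05,
        1.15517704e+00, -2.41806254e-03]), 'joint_velocities': array([ 0.00162989,  0.00186551, -0.00015479,  0.00076075,  0.00051161,
       -0.00080507]), 'tau': array([ 7.24816236e-04, -6.05255198e+01, -3.42067373e+01,  6.43444560e-05,
        9.42718587e-03,  2.41842957e-05]), 'tcp_pos': array([ 0.26874205, -0.56378778,  0.25556738]), 'tool_rot': array([-3.06291258e+00, -6.92717305e-01,  4.88024229e-04]), 'force': array([ 0.41561171, -0.50064974,  0.69406157]), 'ft_torque': array([-0.02237115, -0.02874035,  0.01935113]), 'opening': 1.003603807284708}
{'fovy': 43.207137245241825, 'cx': 254.49649873195762, 'cy': 194.89027694934657, 'xyz': array([ 0.28110988, -0.64995935,  1.5174407 ]), 'attitude': array([ 0.48931832, -0.1092041 , -0.3994003 ])}
{'fovy': 54.471456953696965, 'cx': 254.79664985688552, 'cy': 192.49062974254298, 'xyz': array([0.50875912, 0.04100416, 1.47866175]), 'attitude': array([ 0.01598378, -0.04263359, -1.55059912])}
```

View pics/side0.png

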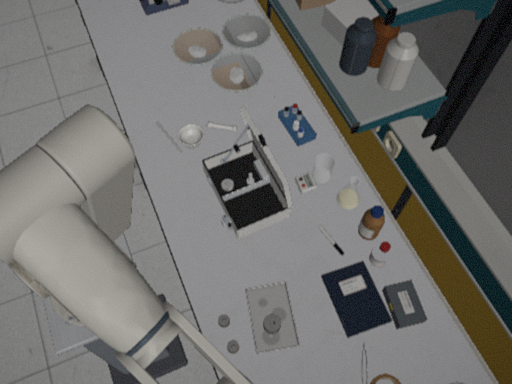

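View pics/top0.png

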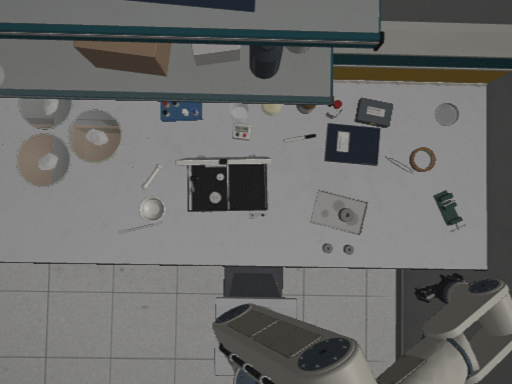

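Overviews: the chest is at about (235,185) in side and (228,187) in top. The tray is at (272,318) in side and (340,212) in top. Next I'll crop closer.

```bash
python3 - <<'E'
import cv2
a=cv2.imread('pics/side0.png');b=cv2.imread('pics/top0.png')
cv2.imwrite('pics/c1.png',cv2.resize(a[275:365,205:315],None,fx=6,fy=6,interpolation=cv2.INTER_CUBIC))
cv2.imwrite('pics/c2.png',cv2.resize(b[180:265,300:390],None,fx=7,fy=7,interpolation=cv2.INTER_CUBIC)[:600])
cv2.imwrite('pics/c3.png',cv2.resize(a[105:245,190:330],None,fx=4.2,fy=4.2,interpolation=cv2.INTER_CUBIC))
cv2.imwrite('pics/c4.png',cv2.resize(b[145:225,165:285],None,fx=6.5,fy=6.5,interpolation=cv2.INTER_CUBIC))
E
```

```text
(no output)
```

View pics/c1.png

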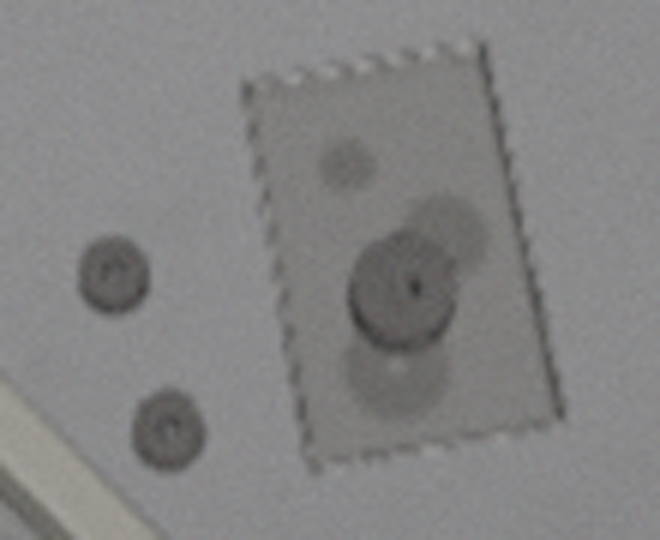

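View pics/c2.png

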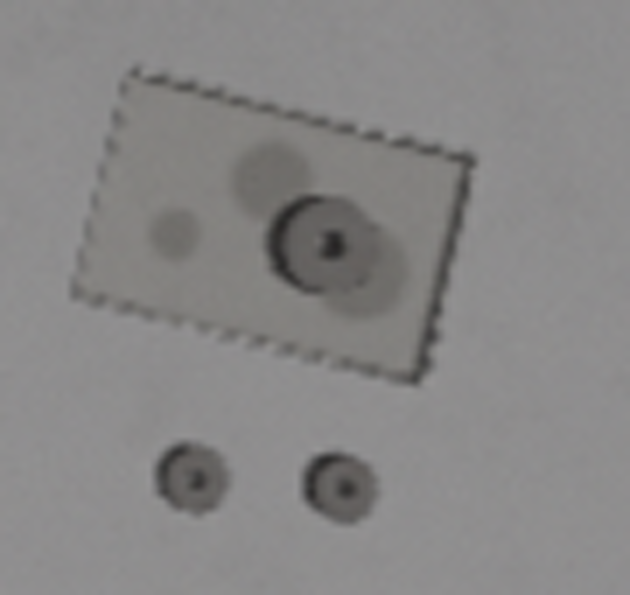

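View pics/c3.png

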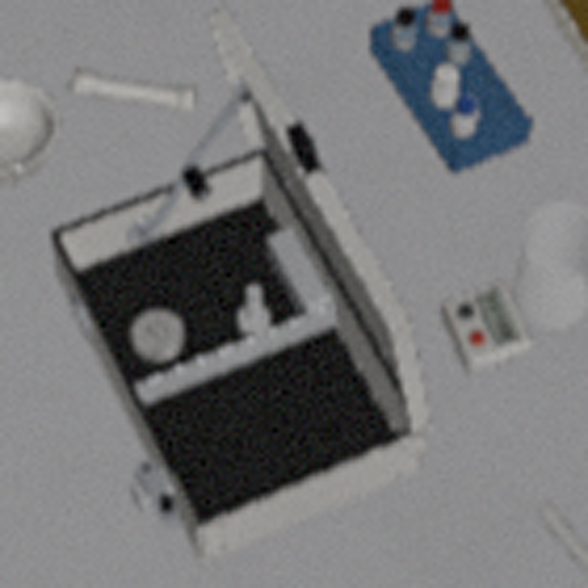

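View pics/c4.png

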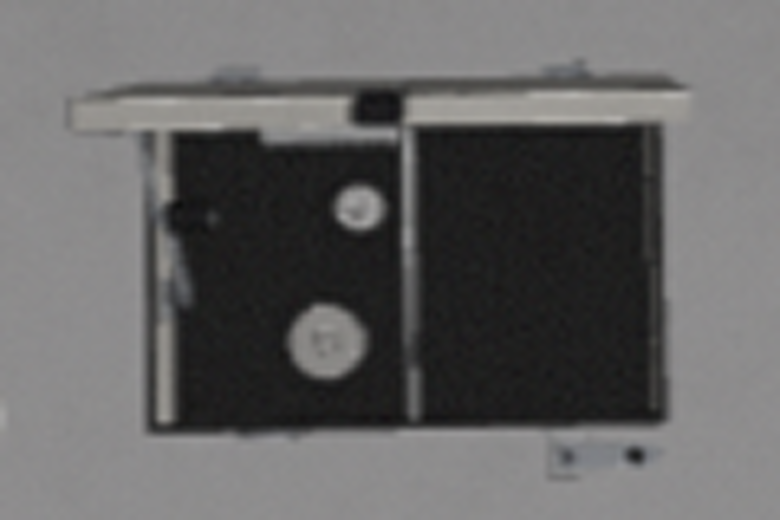

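Candidates for the die body: the large cylinder on the tray (top 347,215 / side 272,323), and the small cylinders on the worktop at top (327,248) and (349,249). The one on the tray is clearly about 53 mm; the others are about 38 mm. The flat grey discs on the tray are stains or shadows. Next I'll measure.

```bash
cat > h.py <<'E'
import numpy as np, cv2
from scipy.spatial.transform import Rotation as R
from bench import *
class Cam:
    def __init__(s,d):
        s.img=d['img']; s.f=s.img.shape[0]/2/np.tan(np.radians(d['fovy'])/2); s.cx,s.cy=d['cx'],d['cy']
        s.p=np.array(d['xyz']); s.R=R.from_rotvec(d['attitude']).as_matrix()
    def ray(s,u,v):
        r=s.R@np.array([(u-s.cx)/s.f,-(v-s.cy)/s.f,-1]); return r/np.linalg.norm(r)
    def plane(s,u,v,z):
        r=s.ray(u,v); return s.p+r*(z-s.p[2])/r[2]
    def proj(s,P):
        q=s.R.T@(np.asarray(P)-s.p); return np.array([s.cx+s.f*q[0]/-q[2], s.cy-s.f*q[1]/-q[2]])
def tri(c1,a,c2,b):
    r1,r2=c1.ray(*a),c2.ray(*b)
    A=np.c_[r1,-r2]; t=np.linalg.lstsq(A,c2.p-c1.p,rcond=None)[0]
    x,y=c1.p+t[0]*r1,c2.p+t[1]*r2
    return (x+y)/2,np.linalg.norm(x-y)
E
python3 - <<'E'
from h import *
T=Cam(snapshot('top'));S=Cam(snapshot('side'))
print('f',T.f,S.f)
np.set_printoptions(precision=4,suppress=True)
def pr(n,a,b): x,g=tri(T,a,S,b); print(n,x,'gap',round(g,4))
c4=lambda u,v:(165+(u+.5)/6.5-.5,145+(v+.5)/6.5-.5)
c3=lambda u,v:(190+(u+.5)/4.2-.5,105+(v+.5)/4.2-.5)
c2=lambda u,v:(300+(u+.5)/7-.5,180+(v+.5)/7-.5)
c1=lambda u,v:(205+(u+.5)/6-.5,275+(v+.5)/6-.5)
pr('bore',c2(333,245),c1(414,286))
print('tray top corners z.018')
for p in[(135,72),(472,160),(420,380),(72,295)]: print(T.plane(*c2(*p),.016)[:2])
for p in[(247,88),(482,45),(560,420),(315,465)]: print(S.plane(*c1(*p),.016)[:2])
pr('handle',c4(378,106),c3(303,147))
pr('boss',c4(188,217),c3(195,181))
pr('peg',c4(635,456),c3(165,503))
pr('base',c4(327,342),c3(158,333))
print('front L corner',T.plane(*c4(149,430),.075),S.plane(*c3(53,232),.075))
print('front R corner',T.plane(*c4(663,420),.075),S.plane(*c3(203,545),.075))
print('div front', T.plane(*c4(414,420),.047))
E
```

```text
f 373.01926308259743 484.84841334619904
bore [ 0.487  -0.3431  0.0382] gap 0.005
tray top corners z.018
[ 0.5793 -0.2353]
[ 0.5336 -0.4263]
[ 0.4096 -0.398 ]
[ 0.4534 -0.2016]
[ 0.4546 -0.2088]
[ 0.5793 -0.2368]
[ 0.532  -0.4296]
[ 0.4101 -0.4007]
handle [0.6522 0.1255 0.2922] gap 0.0001
boss [0.6096 0.2434 0.1125] gap 0.0018
peg [ 0.4793 -0.0115  0.0946] gap 0.0009
base [0.5432 0.1718 0.0196] gap 0.0024
front L corner [0.488  0.2685 0.075 ] [0.4902 0.2663 0.075 ]
front R corner [ 0.4996 -0.0279  0.075 ] [ 0.4961 -0.0476  0.075 ]
div front [0.4965 0.1175 0.047 ]
```

```bash
python3 - <<'E'
from h import *
np.set_printoptions(precision=4,suppress=True)
T=Cam(snapshot('top'));S=Cam(snapshot('side'))
c4=lambda u,v:(165+(u+.5)/6.5-.5,145+(v+.5)/6.5-.5)
c3=lambda u,v:(190+(u+.5)/4.2-.5,105+(v+.5)/4.2-.5)
fr=(T.plane(*c4(663,420),.075)+S.plane(*c3(200,522),.075))/2
print(S.plane(*c3(200,522),.075))
obs={'boss':[.6096,.2434],'peg':[.4793,-.0115],'FL':[.489,.2675],'FR':list(fr[:2]),'handle':[.6522,.1255],'div':[.4965,.1175]}
mod={'boss':[.022,.115],'peg':[-.117,-.130],'FL':[-.1,.15],'FR':[-.1,-.15],'handle':[.062,0],'div':[-.098,0]}
O=np.array([obs[k] for k in obs]);M=np.array([mod[k] for k in obs])
oc,mc=O.mean(0),M.mean(0)
a,b=O-oc,M-mc
th=np.arctan2((b[:,0]*a[:,1]-b[:,1]*a[:,0]).sum(),(a*b).sum())
Rm=np.array([[np.cos(th),-np.sin(th)],[np.sin(th),np.cos(th)]])
t=oc-Rm@mc
print('yaw',th,'t',t); 
for k,r in zip(obs,O-(M@Rm.T+t)):print(k,r)
C=lambda p:Rm@np.array(p[:2])+t
for n,p in dict(bay=(0,-.073),boss=(.022,.119),peg=(-.117,-.130),piv=(-.117,-.092),hinge=(.1,0)).items(): print(n,C(p))
# projected check overlay
im=cv2.resize(S.img[:,:,::-1],None,fx=2,fy=2,interpolation=cv2.INTER_CUBIC)
it=cv2.resize(T.img[:,:,::-1],None,fx=2,fy=2,interpolation=cv2.INTER_CUBIC)
pts=[(-.1,.15,.075),(-.1,-.15,.075),(.1,.15,.075),(.1,-.15,.075),(-.117,-.13,.108),(.022,.119,.113),(0,-.073,.013),(.062,0,.299),(-.1,-.15,0)]
for p in pts:
    w=[*C(p),p[2]]
    for c,i in((S,im),(T,it)):
        q=c.proj(w)*2+.5; cv2.circle(i,tuple(int(v) for v in q),2,(0,0,255),-1)
o=np.hstack([cv2.resize(im[200:500,380:680],(400,400)),cv2.resize(it[280:460,330:560],(400,313)).copy() if 0 else cv2.resize(it[250:480,330:560],(400,400))])
cv2.imwrite('pics/ov.png',o)
E
```

```text
[ 0.5014 -0.0287  0.075 ]
yaw 0.041386460198030314 t [0.5929 0.1238]
boss [-0.0005  0.0038]
peg [-0.002  -0.0006]
FL [ 0.0023 -0.002 ]
FR [0.0013 0.0019]
handle [-0.0026 -0.0009]
div [ 0.0016 -0.0022]
bay [0.5959 0.0509]
boss [0.6099 0.2436]
peg [ 0.4813 -0.0109]
piv [0.4798 0.027 ]
hinge [0.6928 0.1279]
```

View pics/ov.png

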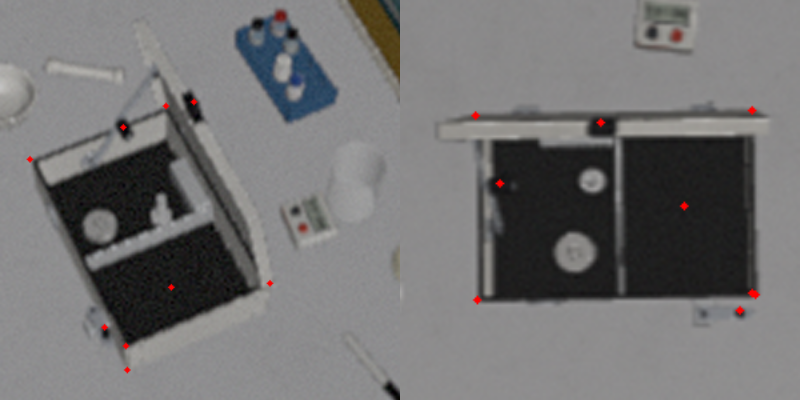

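```bash
cat >> h.py <<'E'
np.set_printoptions(precision=4,suppress=True)
YAW=0.036; T0=np.array([.5929,.1238])
def C(x,y,z=0):
    c,s=np.cos(YAW),np.sin(YAW); return np.array([T0[0]+c*x-s*y,T0[1]+s*x+c*y,z])
def tool():
    s=read_state(); M=R.from_rotvec(s['tool_rot']).as_matrix(); return s,M
def want(target,head=None,show=True):
    s,M=tool(); d=np.asarray(target)-s['tcp_pos']; h=np.arctan2(M[1,0],M[0,0])
    print('t',round(s['time'],2),'tcp',s['tcp_pos'],'head',round(h,4),'tilt',M[2,2],'F',s['force'],'open',round(s['opening'],3))
    if head is not None:
        tw=(h-head+np.pi)%(2*np.pi)-np.pi; print('twist',round(tw,3)); 
        x=np.array([np.cos(head),np.sin(head),0]); y=np.array([np.sin(head),-np.cos(head),0]); N=np.c_[x,y,[0,0,-1]]
        print('after-twist shift cm',N.T@d*100)
    else: print('shift cm',M.T@d*100)
E
python3 - <<'E'
from h import *
T=Cam(snapshot('top'));S=Cam(snapshot('side'))
c2=lambda u,v:(300+(u+.5)/7-.5,180+(v+.5)/7-.5)
c1=lambda u,v:(205+(u+.5)/6-.5,275+(v+.5)/6-.5)
print(T.plane(*c2(333,245),.043),S.plane(*c1(414,286),.043))
# rim ellipse centres (top disc)
print('disc',T.plane(*c2(330,244),.043),S.plane(*c1(405,286),.043))
for cam,p,z in((T,(347,215),.043),(S,(272,323),.043)):
    print(cam.plane(*p,z))
want([.488,-.342,.2],YAW)
print(read_state()['joint_pos'])
E
```

```text
[ 0.4847 -0.341   0.043 ] [ 0.4887 -0.3449  0.043 ]
disc [ 0.4852 -0.3394  0.043 ] [ 0.4845 -0.3431  0.043 ]
[ 0.483  -0.3405  0.043 ]
[ 0.4833 -0.345   0.043 ]
t 0.4 tcp [ 0.2689 -0.5641  0.2562] head 0.4448 tilt -0.9999999763899143 F [-0.5888  0.7693  0.594 ] open 1.001
twist 0.409
after-twist shift cm [ 22.6977 -21.4095   5.6163]
[-1.1284  0.3531  1.6335 -0.      1.1552 -0.0024]
```

```bash
python3 -m inch '[{"jaw":1,"twist":0.137},{"jaw":1,"twist":0.136},{"jaw":1,"twist":0.136},{"jaw":1,"tx":3.2,"ty":-3.05},{"jaw":1,"tx":3.2,"ty":-3.05},{"jaw":1,"tx":3.2,"ty":-3.05},{"jaw":1,"tx":3.2,"ty":-3.05},{"jaw":1,"tx":3.2,"ty":-3.05},{"jaw":1,"tx":3.2,"ty":-3.05},{"jaw":1,"tx":3.2,"ty":-3.1}]' 60
python3 - <<'E'
from h import *
want([.485,-.342,.12],YAW)
E
```

```text
t 0.4 tcp [ 0.2689 -0.5641  0.2562] head 0.4448 tilt -0.9999999763899143 F [-0.5888  0.7693  0.594 ] open 1.001
twist 0.409
after-twist shift cm [ 22.3979 -21.4203  13.6163]validation failed for argument at $[0]...
```

```bash
python3 -m inch '[{"jaw":1,"tx":0,"ty":0,"tz":0,"twist":0.137},{"jaw":1,"tx":0,"ty":0,"tz":0,"twist":0.136},{"jaw":1,"tx":0,"ty":0,"tz":0,"twist":0.136},{"jaw":1,"tx":3.2,"ty":-3.05,"tz":0,"twist":0},{"jaw":1,"tx":3.2,"ty":-3.05,"tz":0,"twist":0},{"jaw":1,"tx":3.2,"ty":-3.05,"tz":0,"twist":0},{"jaw":1,"tx":3.2,"ty":-3.05,"tz":0,"twist":0},{"jaw":1,"tx":3.2,"ty":-3.05,"tz":0,"twist":0},{"jaw":1,"tx":3.2,"ty":-3.05,"tz":0,"twist":0},{"jaw":1,"tx":3.2,"ty":-3.1,"tz":0,"twist":0}]' 60
python3 - <<'E'
from h import *
want([.485,-.342,.12],YAW)
E
```

```text
time: 1.4
tcp_pos: [0.4862, -0.3409, 0.2565]
tool_rot: [3.141, 0.056, 0.001]
force: [0.5, 0.5, 0.5]
opening: 0.999
t 1.4 tcp [ 0.4862 -0.3409  0.2565] head 0.0357 tilt -0.999999903348968 F [0.4832 0.4777 0.4731] open 0.999
twist -0.0
after-twist shift cm [-0.126   0.1042 13.6481]
```

```bash
python3 -m inch '[{"jaw":1,"tx":-0.1,"ty":0.1,"tz":2,"twist":0},{"jaw":1,"tx":0,"ty":0,"tz":3,"twist":0},{"jaw":1,"tx":0,"ty":0,"tz":3,"twist":0},{"jaw":1,"tx":0,"ty":0,"tz":3,"twist":0},{"jaw":1,"tx":0,"ty":0,"tz":3,"twist":0},{"jaw":1,"tx":0,"ty":0,"tz":2,"twist":0},{"jaw":1,"tx":0,"ty":0,"tz":1,"twist":0},{"jaw":1,"tx":0,"ty":0,"tz":0.5,"twist":0},{"jaw":1,"tx":0,"ty":0,"tz":0,"twist":0},{"jaw":1,"tx":0,"ty":0,"tz":0,"twist":0}]'
python3 - <<'E'
from h import *
want([.485,-.342,.037],YAW)
S=Cam(snapshot('side'));T=Cam(snapshot('top'))
a=cv2.resize(S.img[265:375,200:330,::-1],(780//2,330),interpolation=cv2.INTER_CUBIC)
b=cv2.resize(T.img[165:275,285:415,::-1],(390,330),interpolation=cv2.INTER_CUBIC)
cv2.imwrite('pics/g1.png',np.hstack([a,b]))
E
```

```text
time: 2.4
tcp_pos: [0.4848, -0.3438, 0.0823]
tool_rot: [3.14, 0.056, 0.002]
force: [0.1, -1.1, 0.3]
opening: 1.0
t 2.4 tcp [ 0.4848 -0.3438  0.0823] head 0.0358 tilt -0.9999986460695637 F [ 0.1442 -1.116   0.2726] open 1.0
twist -0.0
after-twist shift cm [ 0.0293 -0.1796  4.5316]
```

View pics/g1.png

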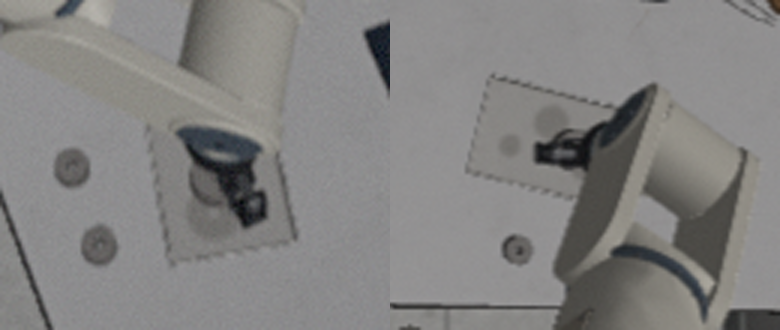

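The gripper straddles the large cylinder on the tray. In side, the body at about (205,185) of the crop lies between the fingers. I'll descend and close.

```bash
python3 -m inch '[{"jaw":1,"tx":0,"ty":-0.15,"tz":1,"twist":0},{"jaw":1,"tx":0,"ty":0,"tz":1.3,"twist":0},{"jaw":1,"tx":0,"ty":0,"tz":1.2,"twist":0},{"jaw":1,"tx":0,"ty":0,"tz":1,"twist":0},{"jaw":0.3,"tx":0,"ty":0,"tz":0,"twist":0},{"jaw":-0.2,"tx":0,"ty":0,"tz":0,"twist":0},{"jaw":-0.2,"tx":0,"ty":0,"tz":0,"twist":0},{"jaw":-0.2,"tx":0,"ty":0,"tz":0,"twist":0},{"jaw":-0.2,"tx":0,"ty":0,"tz":0,"twist":0},{"jaw":-0.2,"tx":0,"ty":0,"tz":0,"twist":0}]' 60
python3 - <<'E'
from h import *
want([.485,-.342,.037],YAW)
E
```

```text
time: 3.5
tcp_pos: [0.4844, -0.3421, 0.0367]
tool_rot: [3.141, 0.056, 0.001]
force: [0.4, -0.7, 0.5]
opening: 0.602
t 3.5 tcp [ 0.4844 -0.3421  0.0367] head 0.0358 tilt -0.9999996460439309 F [ 0.4363 -0.7325  0.5171] open 0.602
twist -0.0
after-twist shift cm [ 0.0638 -0.007  -0.0343]
```

```bash
python3 -m inch '[{"jaw":-1,"tx":0,"ty":0,"tz":0,"twist":0},{"jaw":-1,"tx":0,"ty":0,"tz":-0.5,"twist":0},{"jaw":-1,"tx":0,"ty":0,"tz":-1,"twist":0},{"jaw":-1,"tx":0,"ty":0,"tz":-2,"twist":0},{"jaw":-1,"tx":0,"ty":0,"tz":-3,"twist":0},{"jaw":-1,"tx":0,"ty":0,"tz":-3,"twist":0},{"jaw":-1,"tx":0,"ty":0,"tz":-3,"twist":0},{"jaw":-1,"tx":0,"ty":0,"tz":-3,"twist":0},{"jaw":-1,"tx":0,"ty":0,"tz":-2,"twist":0},{"jaw":-1,"tx":0,"ty":0,"tz":-1,"twist":0}]'
python3 - <<'E'
from h import *
want(C(0,-.073,.22),YAW)
print(C(0,-.073))
E
```

```text
time: 4.5
tcp_pos: [0.4846, -0.3421, 0.2239]
tool_rot: [3.139, 0.056, 0.004]
force: [-0.2, -0.4, -4.1]
opening: 0.606
t 4.5 tcp [ 0.4846 -0.3421  0.2239] head 0.0358 tilt -0.9999960701160886 F [-0.2103 -0.3526 -4.1215] open 0.606
twist -0.0
after-twist shift cm [ 12.5048 -38.8691   0.3896]
[0.5955 0.0508 0.    ]
```

Weight is −4.1 to −4.6 N, so the die body is held. Next I'll carry it over the bay.

```bash
python3 -m inch '[{"jaw":-1,"tx":0.5,"ty":-2,"tz":0,"twist":0},{"jaw":-1,"tx":1,"ty":-4,"tz":0,"twist":0},{"jaw":-1,"tx":1.5,"ty":-4.6,"tz":0,"twist":0},{"jaw":-1,"tx":1.5,"ty":-4.6,"tz":0,"twist":0},{"jaw":-1,"tx":1.5,"ty":-4.6,"tz":0,"twist":0},{"jaw":-1,"tx":1.5,"ty":-4.6,"tz":0,"twist":0},{"jaw":-1,"tx":1.5,"ty":-4.6,"tz":0,"twist":0},{"jaw":-1,"tx":1.5,"ty":-4.6,"tz":0,"twist":0},{"jaw":-1,"tx":1.2,"ty":-3.3,"tz":0,"twist":0},{"jaw":-1,"tx":0.8,"ty":-2,"tz":0,"twist":0}]'
python3 - <<'E'
from h import *
want(C(0,-.073,.06),YAW)
S=Cam(snapshot('side'));T=Cam(snapshot('top'))
a=cv2.resize(S.img[105:245,180:330,::-1],(400,373),interpolation=cv2.INTER_CUBIC)
b=cv2.resize(T.img[115:255,160:310,::-1],(400,373),interpolation=cv2.INTER_CUBIC)
cv2.imwrite('pics/g2.png',np.hstack([a,b]))
E
```

```text
time: 5.5
tcp_pos: [0.5949, 0.0543, 0.2207]
tool_rot: [-3.141, -0.059, 0.002]
force: [0.2, -0.7, -4.5]
opening: 0.605
t 5.5 tcp [0.5949 0.0543 0.2207] head 0.0378 tilt -0.9999991698975929 F [ 0.2019 -0.6778 -4.4867] open 0.605
twist 0.002
after-twist shift cm [ 0.049   0.3423 16.0665]
```

View pics/g2.png

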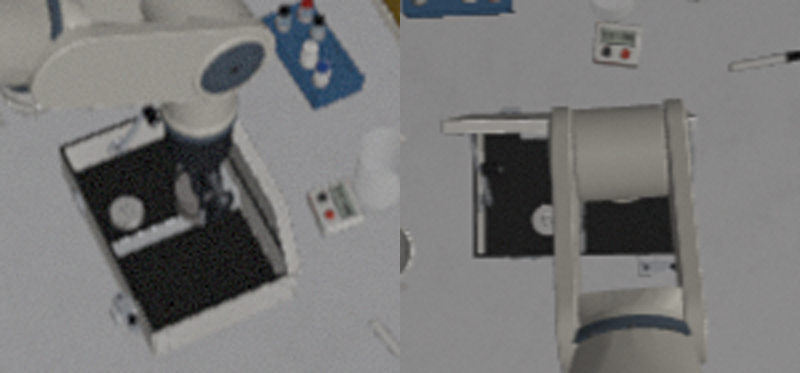

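```bash
python3 - <<'E'
from h import *
S=Cam(snapshot('side'));T=Cam(snapshot('top'))
r=S.ray(180+235*.375,105+65*.375); t=(.595-S.p[0])/r[0]; print('axis',S.p+t*r)
for z in(.4,.45,.5):
    print(z,[T.plane(160+v*.375,115+w*.375,z)[:2] for v,w in((620,107),(620,200),(675,105),(552,110))])
for q in((255,30),(272,55),(205,90),(240,90)): 
    r=S.ray(180+q[0]*.375,105+q[1]*.375); t=(.595-S.p[0])/r[0]; print(S.p+t*r)
E
```

```text
axis [ 0.595  -0.0275  0.5676]
0.4 [array([ 0.6668, -0.3774]), array([ 0.5647, -0.378 ]), array([ 0.6703, -0.4381]), array([ 0.6618, -0.3025])]
0.45 [array([ 0.6595, -0.358 ]), array([ 0.5621, -0.3586]), array([ 0.6629, -0.4159]), array([ 0.6548, -0.2866])]
0.5 [array([ 0.6521, -0.3386]), array([ 0.5595, -0.3392]), array([ 0.6554, -0.3937]), array([ 0.6477, -0.2706])]
[ 0.595  -0.0608  0.6581]
[ 0.595  -0.0934  0.6639]
[0.595  0.0365 0.445 ]
[ 0.595  -0.0404  0.5454]
```

```bash
python3 -m inch '[{"jaw":-1,"tx":-0.7,"ty":0.2,"tz":1,"twist":0},{"jaw":-1,"tx":-0.7,"ty":0.1,"tz":2,"twist":0},{"jaw":-1,"tx":0,"ty":0,"tz":3,"twist":0},{"jaw":-1,"tx":0,"ty":0,"tz":3,"twist":0},{"jaw":-1,"tx":0,"ty":0,"tz":3,"twist":0},{"jaw":-1,"tx":0,"ty":0,"tz":2,"twist":0},{"jaw":-1,"tx":0,"ty":0,"tz":1,"twist":0},{"jaw":-1,"tx":0,"ty":0,"tz":0.5,"twist":0},{"jaw":-1,"tx":0,"ty":0,"tz":0,"twist":0},{"jaw":-1,"tx":0,"ty":0,"tz":0,"twist":0}]'
python3 - <<'E'
from h import *
want(C(-.015,-.073,.048),YAW)
S=Cam(snapshot('side'))
cv2.imwrite('pics/g3.png',cv2.resize(S.img[105:245,180:330,::-1],(640,597),interpolation=cv2.INTER_CUBIC))
E
```

```text
time: 6.7
tcp_pos: [0.5818, 0.0477, 0.0672]
tool_rot: [-3.141, -0.056, -0.002]
force: [-0.0, -0.2, -3.8]
opening: 0.601
t 6.7 tcp [0.5818 0.0477 0.0672] head 0.0355 tilt -0.999998974608517 F [-0.0319 -0.1522 -3.7705] open 0.601
twist -0.0
after-twist shift cm [-0.1173 -0.2663  1.9202]
```

View pics/g3.png

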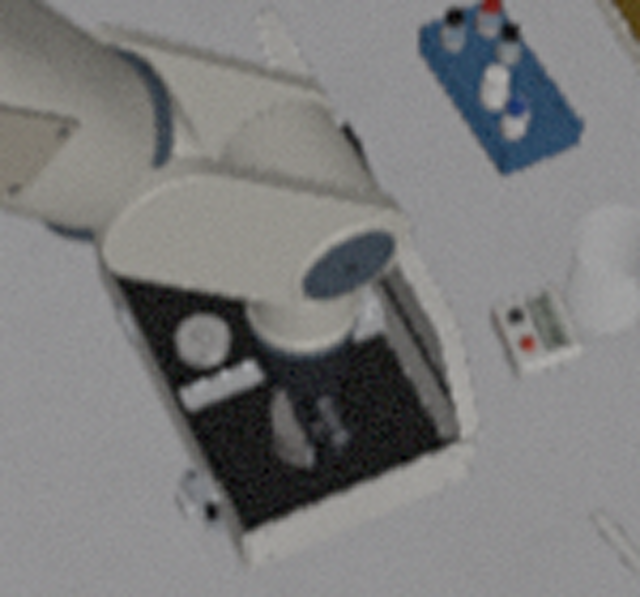

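The die is over the bay, with fingers at about (325,415) and die at (290,430), clear of walls and lid. I'll lower the last 19 mm slowly.

```bash
python3 -m inch '[{"jaw":-1,"tx":0,"ty":-0.2,"tz":0.5,"twist":0},{"jaw":-1,"tx":0,"ty":0,"tz":0.5,"twist":0},{"jaw":-1,"tx":0,"ty":0,"tz":0.3,"twist":0},{"jaw":-1,"tx":0,"ty":0,"tz":0.2,"twist":0},{"jaw":-1,"tx":0,"ty":0,"tz":0.1,"twist":0},{"jaw":-1,"tx":0,"ty":0,"tz":0.1,"twist":0},{"jaw":-1,"tx":0,"ty":0,"tz":0.1,"twist":0},{"jaw":-1,"tx":0,"ty":0,"tz":0.05,"twist":0},{"jaw":-1,"tx":0,"ty":0,"tz":0,"twist":0},{"jaw":-1,"tx":0,"ty":0,"tz":0,"twist":0}]'
```

```text
time: 7.75
tcp_pos: [0.5812, 0.0499, 0.0478]
tool_rot: [-3.141, -0.056, -0.0]
force: [0.3, -0.5, -3.7]
opening: 0.607
```

```bash
python3 -m inch '[{"jaw":-1,"tx":0,"ty":0,"tz":0.05,"twist":0},{"jaw":-1,"tx":0,"ty":0,"tz":0.05,"twist":0},{"jaw":-1,"tx":0,"ty":0,"tz":0.05,"twist":0},{"jaw":-1,"tx":0,"ty":0,"tz":0,"twist":0},{"jaw":0.3,"tx":0,"ty":0,"tz":0,"twist":0},{"jaw":0.4,"tx":0,"ty":0,"tz":0,"twist":0},{"jaw":0.5,"tx":0,"ty":0,"tz":0,"twist":0},{"jaw":0.65,"tx":0,"ty":0,"tz":0,"twist":0},{"jaw":0.75,"tx":0,"ty":0,"tz":0,"twist":0},{"jaw":0.75,"tx":0,"ty":0,"tz":0,"twist":0}]'
```

```text
time: 8.75
tcp_pos: [0.5811, 0.0499, 0.0462]
tool_rot: [3.141, 0.056, -0.0]
force: [0.7, -0.1, 0.1]
opening: 0.874
```

```bash
python3 -m inch '[{"jaw":0.75,"tx":0,"ty":0,"tz":-0.5,"twist":0},{"jaw":0.75,"tx":0,"ty":0,"tz":-1,"twist":0},{"jaw":0.75,"tx":0,"ty":0,"tz":-2,"twist":0},{"jaw":0.75,"tx":0,"ty":0,"tz":-3,"twist":0},{"jaw":0.75,"tx":0,"ty":0,"tz":-3,"twist":0},{"jaw":0.75,"tx":0,"ty":0,"tz":-3,"twist":0},{"jaw":0.75,"tx":0,"ty":0,"tz":-3,"twist":0},{"jaw":0.75,"tx":0,"ty":0,"tz":-3,"twist":0},{"jaw":0.75,"tx":-2,"ty":0,"tz":-1,"twist":0},{"jaw":0.75,"tx":-2,"ty":0,"tz":0,"twist":0}]'
python3 - <<'E'
from h import *
want(C(-.015,-.073,.048),YAW)
S=Cam(snapshot('side'))
cv2.imwrite('pics/g4.png',cv2.resize(S.img[105:245,180:330,::-1],(640,597),interpolation=cv2.INTER_CUBIC))
E
```

```text
time: 9.75
tcp_pos: [0.542, 0.0485, 0.2443]
tool_rot: [-3.141, -0.056, -0.007]
force: [-0.1, -0.5, 0.1]
opening: 0.876
t 9.75 tcp [0.542  0.0485 0.2443] head 0.0358 tilt -0.9999890239882577 F [-0.122  -0.4736  0.0626] open 0.876
twist -0.0
after-twist shift cm [ 3.8572 -0.0386 19.6335]
```

View pics/g4.png

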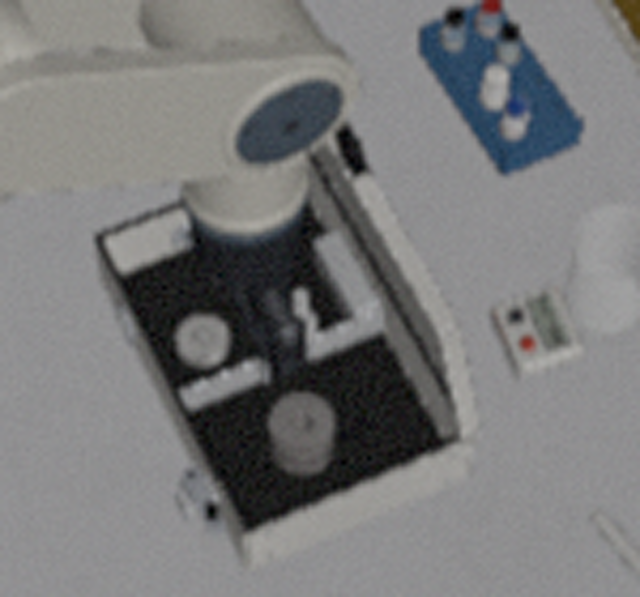

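The die stands upright in the right bay (pixel 302,430) and nothing else moved. Next is the stay.

```bash
python3 - <<'E'
from h import *
print(read_state()['joint_pos'])
want(C(-.062,.115,.2443),YAW)
want(C(-.062,.115,.2443),YAW+np.pi/2)
want(C(-.062,.115,.2443),YAW-np.pi/2)
E
```

```text
[0.0867 0.2358 1.8286 0.0001 1.0773 1.6217]
t 9.8 tcp [0.5381 0.0483 0.243 ] head 0.0357 tilt -0.9999999897974697 F [-2.5938 -0.8109 -1.2154] open 0.876
twist -0.0
after-twist shift cm [ -0.4511 -18.8477  -0.1349]
t 9.8 tcp [0.5381 0.0483 0.243 ] head 0.0357 tilt -0.9999999897974697 F [-2.5938 -0.8109 -1.2154] open 0.876
twist -1.571
after-twist shift cm [18.8477 -0.4511 -0.1349]
t 9.8 tcp [0.5381 0.0483 0.243 ] head 0.0357 tilt -0.9999999897974697 F [-2.5938 -0.8109 -1.2154] open 0.876
twist 1.571
after-twist shift cm [-18.8477   0.4511  -0.1349]
```

```bash
python3 -m inch '[{"jaw":1,"tx":0,"ty":0,"tz":0,"twist":-0.149},{"jaw":1,"tx":0,"ty":0,"tz":0,"twist":-0.149},{"jaw":1,"tx":0,"ty":0,"tz":0,"twist":-0.149},{"jaw":1,"tx":0,"ty":0,"tz":0,"twist":-0.149},{"jaw":1,"tx":0,"ty":0,"tz":0,"twist":-0.149},{"jaw":1,"tx":0,"ty":0,"tz":0,"twist":-0.149},{"jaw":1,"tx":0,"ty":0,"tz":0,"twist":-0.149},{"jaw":1,"tx":0,"ty":0,"tz":0,"twist":-0.149},{"jaw":1,"tx":0,"ty":0,"tz":0,"twist":-0.149},{"jaw":1,"tx":0,"ty":0,"tz":0,"twist":-0.149}]'
python3 - <<'E'
from h import *
want(C(-.062,.115,.2443),YAW+np.pi/2)
E
```

```text
time: 10.8
tcp_pos: [0.5413, 0.0485, 0.2419]
tool_rot: [2.264, 2.178, 0.001]
force: [-0.6, 0.4, 0.3]
opening: 1.0
t 10.8 tcp [0.5413 0.0485 0.2419] head 1.532 tilt -0.9999998716755959 F [-0.5507  0.3767  0.2706] open 1.0
twist -0.075
after-twist shift cm [18.8439 -0.7745 -0.2421]
```

```bash
python3 -m inch '[{"jaw":1,"tx":0,"ty":0,"tz":0,"twist":-0.075},{"jaw":1,"tx":3,"ty":-0.4,"tz":0,"twist":0},{"jaw":1,"tx":4.4,"ty":-0.4,"tz":0,"twist":0},{"jaw":1,"tx":4.4,"ty":0,"tz":0,"twist":0},{"jaw":1,"tx":4,"ty":0,"tz":0,"twist":0},{"jaw":1,"tx":3,"ty":0,"tz":2,"twist":0},{"jaw":1,"tx":0,"ty":0,"tz":3,"twist":0},{"jaw":1,"tx":0,"ty":0,"tz":3,"twist":0},{"jaw":1,"tx":0,"ty":0,"tz":2,"twist":0},{"jaw":1,"tx":0,"ty":0,"tz":1,"twist":0}]'
python3 - <<'E'
from h import *
want(C(-.062,.115,.103),YAW+np.pi/2)
S=Cam(snapshot('side'));T=Cam(snapshot('top'))
a=cv2.resize(S.img[100:240,180:320,::-1],(400,400),interpolation=cv2.INTER_CUBIC)
b=cv2.resize(T.img[125:235,155:265,::-1],(400,400),interpolation=cv2.INTER_CUBIC)
cv2.imwrite('pics/g5.png',np.hstack([a,b]))
E
```

```text
time: 11.8
tcp_pos: [0.5267, 0.2359, 0.1298]
tool_rot: [-2.187, -2.254, 0.003]
force: [0.5, 0.0, -0.1]
opening: 1.001
t 11.8 tcp [0.5267 0.2359 0.1298] head 1.6011 tilt -0.9999973161059671 F [ 0.4632  0.0044 -0.1003] open 1.001
twist -0.006
after-twist shift cm [0.0553 0.0089 2.6839]
```

View pics/g5.png

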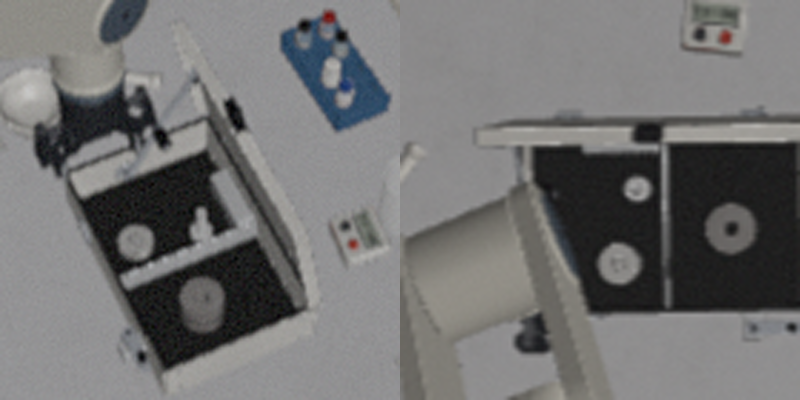

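The front finger tip, at about (135,110) in the left crop, sits just ahead of the boss at (160,137). I'll descend, then push rearwards slowly.

```bash
python3 -m inch '[{"jaw":1,"tx":0,"ty":0,"tz":1,"twist":0},{"jaw":1,"tx":0,"ty":0,"tz":1,"twist":0},{"jaw":1,"tx":0,"ty":0,"tz":0.6,"twist":0},{"jaw":1,"tx":0,"ty":0.5,"tz":0,"twist":0},{"jaw":1,"tx":0,"ty":0.5,"tz":0,"twist":0},{"jaw":1,"tx":0,"ty":0.4,"tz":0,"twist":0},{"jaw":1,"tx":0,"ty":0.4,"tz":0,"twist":0},{"jaw":1,"tx":0,"ty":0.4,"tz":0,"twist":0},{"jaw":1,"tx":0,"ty":0,"tz":0,"twist":0},{"jaw":1,"tx":0,"ty":0,"tz":0,"twist":0}]'
python3 - <<'E'
from h import *
want(C(-.018,.115,.103),YAW+np.pi/2)
S=Cam(snapshot('side'))
a=cv2.resize(S.img[110:190,190:270,::-1],(600,600),interpolation=cv2.INTER_CUBIC)
cv2.imwrite('pics/g6.png',a)
E
```

```text
time: 12.9
tcp_pos: [0.5487, 0.2365, 0.1048]
tool_rot: [-2.187, -2.254, 0.003]
force: [-3.6, 0.8, -2.1]
opening: 0.994
t 12.9 tcp [0.5487 0.2365 0.1048] head 1.6008 tilt -0.9999980716120627 F [-3.567   0.7532 -2.0838] open 0.994
twist -0.006
after-twist shift cm [0.0765 2.2103 0.1783]
```

View pics/g6.png

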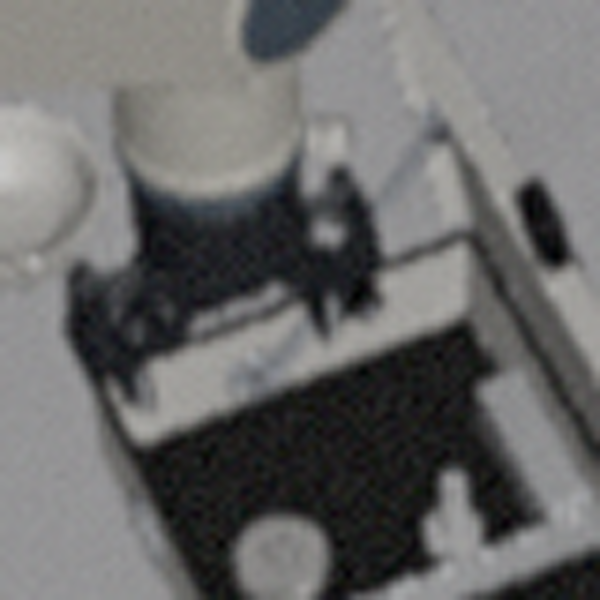

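Contact force is about 3.6 N and the boss is being pushed. I'll continue.

```bash
python3 -m inch '[{"jaw":1,"tx":0,"ty":0.3,"tz":0.1,"twist":0},{"jaw":1,"tx":0,"ty":0.3,"tz":0.1,"twist":0},{"jaw":1,"tx":0,"ty":0.3,"tz":0.1,"twist":0},{"jaw":1,"tx":0,"ty":0.3,"tz":0.1,"twist":0},{"jaw":1,"tx":0,"ty":0.3,"tz":0.1,"twist":0},{"jaw":1,"tx":0,"ty":0.3,"tz":0.1,"twist":0},{"jaw":1,"tx":0,"ty":0.3,"tz":0.1,"twist":0},{"jaw":1,"tx":0,"ty":0.3,"tz":0.1,"twist":0},{"jaw":1,"tx":0,"ty":0,"tz":0,"twist":0},{"jaw":1,"tx":0,"ty":0,"tz":0,"twist":0}]'
python3 - <<'E'
from h import *
want(C(-.018,.115,.103),YAW+np.pi/2)
S=Cam(snapshot('side'))
a=cv2.resize(S.img[110:190,190:270,::-1],(600,600),interpolation=cv2.INTER_CUBIC)
cv2.imwrite('pics/g7.png',a)
E
```

```text
time: 13.95
tcp_pos: [0.5678, 0.2363, 0.0942]
tool_rot: [-2.184, -2.25, 0.017]
force: [-14.5, 1.9, -12.6]
opening: 0.998
t 13.95 tcp [0.5678 0.2363 0.0942] head 1.6008 tilt -0.9999219991138294 F [-14.489    1.8792 -12.6047] open 0.998
twist -0.006
after-twist shift cm [ 0.1662  0.3018 -0.88  ]
```

View pics/g7.png

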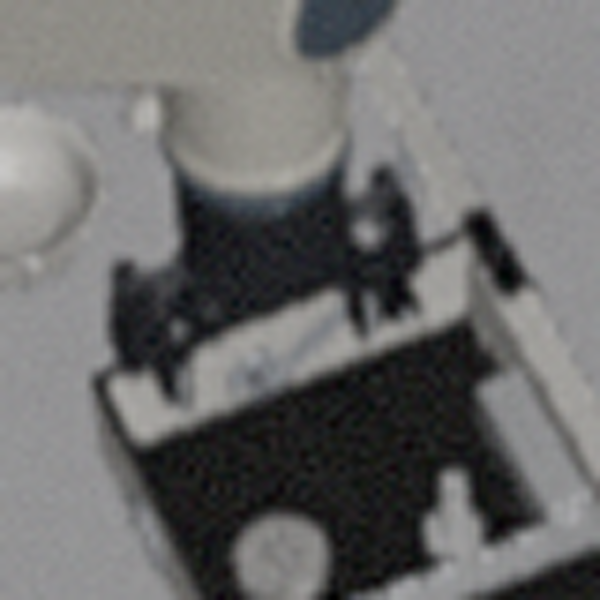

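```bash
python3 - <<'E'
from h import *
S=Cam(snapshot('side'))
def lidang(u,v):
    r=S.ray(u,v); n=C(0,1)-C(0,0); n[2]=0; t=((C(0,0)-S.p)@n)/(r@n); P=S.p+t*r
    e=C(1,0)-C(0,0); x=(P-C(0,0))@e; return x,P[2],np.arctan2(P[2]-.078,.1-x),np.hypot(P[2]-.078,.1-x)
k=80/600
print(lidang(190+545*k,110+222*k),lidang(190+497*k,110+250*k))
c,s=0,0
def boss(): pass
for k4 in((lambda q:lidang(190+q[0]*k,110+q[1]*k))(q) for q in((480,215),(515,280),(535,185),(560,260))): print(k4)
E
```

```text
(np.float64(0.06272070355171902), np.float64(0.2895838391111063), np.float64(1.3963946971507073), np.float64(0.21484288891344142)) (np.float64(0.04097934188015466), np.float64(0.2829332124956794), np.float64(1.2903852209985796), np.float64(0.21326288863442447))
(np.float64(0.033038365513527464), np.float64(0.3125174283317389), np.float64(1.2926675534668814), np.float64(0.24388990279310915))
(np.float64(0.049633077748064254), np.float64(0.25566048327874835), np.float64(1.2945441198296912), np.float64(0.18466205396878635))
(np.float64(0.057524904905785164), np.float64(0.318521125332655), np.float64(1.396002399613099), np.float64(0.2442428001693178))
(np.float64(0.07049664351629387), np.float64(0.2573586811734654), np.float64(1.4077627194934326), np.float64(0.1817690417977975))
```

Lid is at about 1.29 rad, which by the linkage geometry puts the knuckle near 0.76 rad, so the stay is broken. The lid is now probably leaning on the wrist, so I'll back off gently.

```bash
python3 -m inch '[{"jaw":1,"tx":0,"ty":-0.3,"tz":0,"twist":0},{"jaw":1,"tx":0,"ty":-0.5,"tz":0,"twist":0},{"jaw":1,"tx":0,"ty":-1,"tz":0,"twist":0},{"jaw":1,"tx":0,"ty":-1,"tz":0,"twist":0},{"jaw":1,"tx":0,"ty":-1,"tz":0,"twist":0},{"jaw":1,"tx":0,"ty":-1,"tz":0,"twist":0},{"jaw":1,"tx":0,"ty":-1,"tz":0,"twist":0},{"jaw":1,"tx":0,"ty":-1,"tz":0,"twist":0},{"jaw":1,"tx":0,"ty":-1,"tz":-1,"twist":0},{"jaw":1,"tx":0,"ty":0,"tz":0,"twist":0}]'
python3 - <<'E'
from h import *
want(C(-.1,0.,.33),YAW)
S=Cam(snapshot('side'))
a=cv2.resize(S.img[110:210,180:280,::-1],(600,600),interpolation=cv2.INTER_CUBIC)
cv2.imwrite('pics/g8.png',a)
E
```

```text
time: 15.05
tcp_pos: [0.4947, 0.2353, 0.1085]
tool_rot: [2.187, 2.255, 0.001]
force: [-0.1, 0.3, 0.2]
opening: 0.999
t 15.05 tcp [0.4947 0.2353 0.1085] head 1.6013 tilt -0.9999998118612997 F [-0.1261  0.2565  0.1958] open 0.999
twist 1.565
after-twist shift cm [ -0.5895  11.4983 -22.1531]
```

View pics/g8.png

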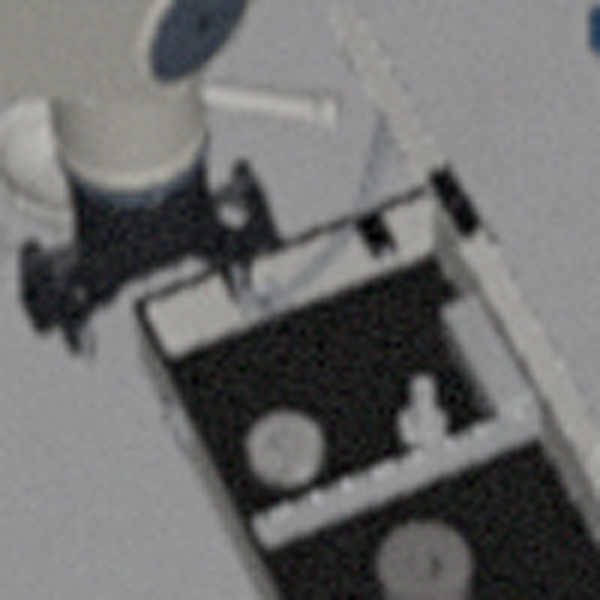

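The stay is visibly folded, boss at (377,232), and the lid is still up. I'll go up, then turn back.

```bash
python3 -m inch '[{"jaw":1,"tx":0,"ty":0,"tz":-2,"twist":0},{"jaw":1,"tx":0,"ty":0,"tz":-4,"twist":0},{"jaw":1,"tx":0,"ty":0,"tz":-4.5,"twist":0},{"jaw":1,"tx":0,"ty":0,"tz":-4.5,"twist":0},{"jaw":1,"tx":0,"ty":0,"tz":-4.5,"twist":0},{"jaw":1,"tx":0,"ty":0,"tz":-4,"twist":0},{"jaw":1,"tx":0,"ty":0,"tz":-2.5,"twist":0.1},{"jaw":1,"tx":0,"ty":0,"tz":0,"twist":0.148},{"jaw":1,"tx":0,"ty":0,"tz":0,"twist":0.148},{"jaw":1,"tx":0,"ty":0,"tz":0,"twist":0.148}]'
python3 -m inch '[{"jaw":0.5,"tx":0,"ty":0,"tz":0,"twist":0.148},{"jaw":0.5,"tx":0,"ty":0,"tz":0,"twist":0.148},{"jaw":0.5,"tx":0,"ty":0,"tz":0,"twist":0.148},{"jaw":0.5,"tx":0,"ty":0,"tz":0,"twist":0.148},{"jaw":0.5,"tx":0,"ty":0,"tz":0,"twist":0.148},{"jaw":0.5,"tx":0,"ty":0,"tz":0,"twist":0.148},{"jaw":0.5,"tx":0,"ty":0,"tz":0,"twist":0.133},{"jaw":0.5,"tx":0,"ty":4,"tz":0,"twist":0},{"jaw":0.5,"tx":0,"ty":4,"tz":0,"twist":0},{"jaw":0.5,"tx":0,"ty":3,"tz":0,"twist":0}]'
python3 - <<'E'
from h import *
s,M=tool()
want(C(-.06,0.,.36),YAW)
print(s['joint_pos'])
S=Cam(snapshot('side'));T=Cam(snapshot('top'))
a=cv2.resize(S.img[80:200,200:300,::-1],(500,600),interpolation=cv2.INTER_CUBIC)
cv2.imwrite('pics/g9.png',a)
b=cv2.resize(T.img[125:225,165:285,::-1],(720,600),interpolation=cv2.INTER_CUBIC)
cv2.imwrite('pics/g9t.png',b)
E
```

```text
time: 16.1
tcp_pos: [0.496, 0.2352, 0.3679]
tool_rot: [2.718, 1.575, 0.002]
force: [-0.3, 0.4, -0.2]
opening: 1.001
time: 17.1
tcp_pos: [0.4997, 0.1236, 0.3675]
tool_rot: [3.141, 0.056, 0.001]
force: [0.3, -0.1, -0.4]
opening: 0.751
t 17.1 tcp [0.4997 0.1236 0.3675] head 0.036 tilt -0.9999996521802769 F [ 0.284  -0.0597 -0.4349] open 0.751
twist -0.0
after-twist shift cm [3.3137 0.3127 0.7525]
[ 0.2398  0.0855  1.7263 -0.0006  1.3291  1.7748]
```

View pics/g9.png

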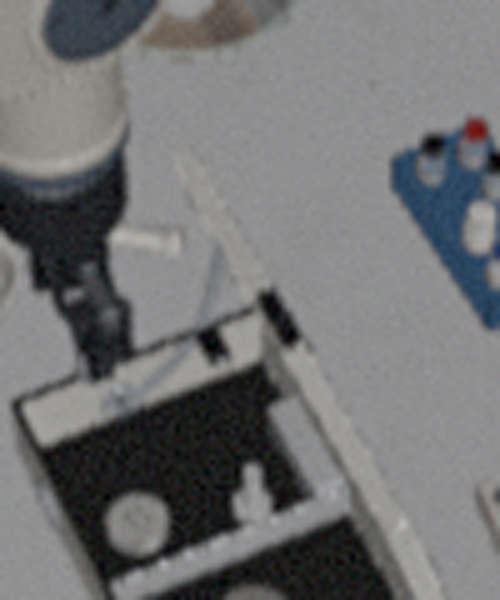

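View pics/g9t.png

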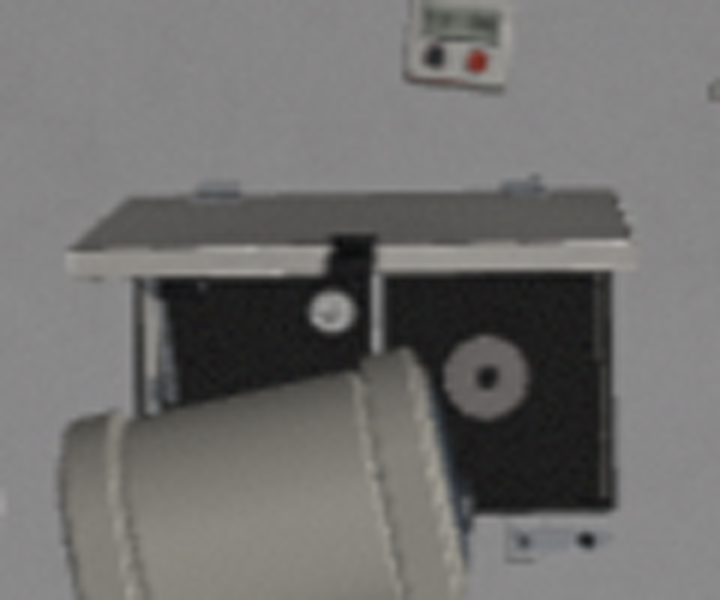

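```bash
cat >> h.py <<'E'
def lidang(S,u,v):
    r=S.ray(u,v); n=C(0,1)-C(0,0); n[2]=0; t=((C(0,0)-S.p)@n)/(r@n); P=S.p+t*r
    e=C(1,0)-C(0,0); x=(P-C(0,0))@e; return np.array([x,P[2],np.arctan2(P[2]-.078,.1-x),np.hypot(P[2]-.078,.1-x)])
E
python3 - <<'E'
from h import *
S=Cam(snapshot('side'));T=Cam(snapshot('top'))
print(lidang(S,256,143.6), lidang(S,200+268*.2,80+297*.2),lidang(S,200+292*.2,80+338*.2))
print('y',[T.plane(165+u/6,125+v/6,.3) for u,v in((331,262),(374,262),(352,245))], C(.035,0))
g=cv2.cvtColor(S.img,cv2.COLOR_RGB2GRAY)
print(g[130:160,248:266])
E
```

```text
[0.0401 0.2821 1.2852 0.2127] [0.0317 0.3095 1.284  0.2413] [0.0487 0.2548 1.2884 0.184 ]
y [array([0.6263, 0.1325, 0.3   ]), array([0.6268, 0.1098, 0.3   ]), array([0.6355, 0.1216, 0.3   ])] [0.6279 0.1251 0.    ]
[[152 150 143 139 142 143 141 142 141 144 143 140 142 143 145 142 144 144]
 [147 146 146 138 141 144 141 145 141 143 142 141 140 141 139 143 141 145]
 [151 146 148 149 143 141 140 142 142 143 146 143 140 138 141 141 145 145]
 [149 146 146 157 147 141 143 138 145 142 139 142 139 139 142 143 146 142]
 [150 147 150 149 147 143 141 141 143 139 142 143 140 138 141 142 147 144]
 [146 146 147 145 147 141 136 141 142 140 140 142 141 143 139 144 143 144]
 [150 149 146 147 152 150 127 138 141 142 140 142 141 144 142 143 145 144]
 [155 155 150 141 129 128 102 123 142 144 140 137 144 140 140 138 143 141]
 [152 158 150 124  82  70  57 104 136 144 144 144 142 137 141 142 140 146]
 [146 150 145 103  36  24  30  70 120 142 140 139 137 142 142 141 143 142]
 [141 141 122  92  41   3  19  36  87 134 142 140 141 140 144 139 141 141]
 [116  98  92 107  59  20  13  19  63 111 137 146 140 145 14
[... 665 characters left out ...]
155 135 127 138 145 143]
 [159 158 157 130 101  93  91 101 122 158 157 156 157 158 153 145 140 142]
 [156 135 118  86  69  95 103  95 112 143 159 158 156 159 163 150 139 145]
 [118  90  59  33  46  85  98  99 101 125 154 159 155 153 155 147 142 143]
 [ 60  39  27  14  27  68 107 101  99 107 136 153 153 149 155 151 143 139]
 [ 19  21  22  20  26  50 100 101  96 100 111 135 155 156 157 158 157 131]
 [ 17  26  30  33  26  42  65  84  94 100  94 113 147 156 156 156 157 141]
 [ 34  22  28  27  28  28  40  54  97 100  96 103 136 157 157 157 154 156]
 [ 25  22  37  31  31  29  25  39  72  93 105 103 120 152 158 157 157 160]
 [ 32  20  29  21  23  25  23  39  80  99 126 119 112 139 153 157 155 157]]
```

```bash
python3 - <<'E'
from h import *
want(C(.035,-.0025,.3056),YAW)
E
```

```text
t 17.3 tcp [0.4999 0.1248 0.3676] head 0.034 tilt -0.9999995121822116 F [0.124  0.5885 0.5283] open 0.746
twist -0.002
after-twist shift cm [12.7906  0.6886  6.2049]
```

```bash
python3 -m inch '[{"jaw":0.3,"tx":2,"ty":0.3,"tz":0,"twist":0},{"jaw":0.3,"tx":3.8,"ty":0.4,"tz":0,"twist":0},{"jaw":0.3,"tx":3.5,"ty":0,"tz":0,"twist":0},{"jaw":0.3,"tx":2.5,"ty":0,"tz":0,"twist":0},{"jaw":0.3,"tx":1,"ty":0,"tz":0,"twist":0},{"jaw":0.3,"tx":0,"ty":0,"tz":1,"twist":0},{"jaw":0.3,"tx":0,"ty":0,"tz":1.5,"twist":0},{"jaw":0.3,"tx":0,"ty":0,"tz":1.5,"twist":0},{"jaw":0.3,"tx":0,"ty":0,"tz":1,"twist":0},{"jaw":0.3,"tx":0,"ty":0,"tz":0,"twist":0}]' 40
python3 - <<'E'
from h import *
want(C(.035,-.0025,.3056),YAW)
S=Cam(snapshot('side'));T=Cam(snapshot('top'))
a=cv2.resize(S.img[110:170,220:280,::-1],(600,600),interpolation=cv2.INTER_CUBIC)
cv2.imwrite('pics/g10.png',a)
E
```

```text
time: 18.3
tcp_pos: [0.6261, 0.1227, 0.3151]
tool_rot: [3.141, 0.056, -0.005]
force: [0.1, -0.3, 0.3]
opening: 0.647
t 18.3 tcp [0.6261 0.1227 0.3151] head 0.0359 tilt -0.9999940433135863 F [ 0.0553 -0.3429  0.2635] open 0.647
twist -0.0
after-twist shift cm [0.1835 0.0158 0.9502]
```

View pics/g10.png

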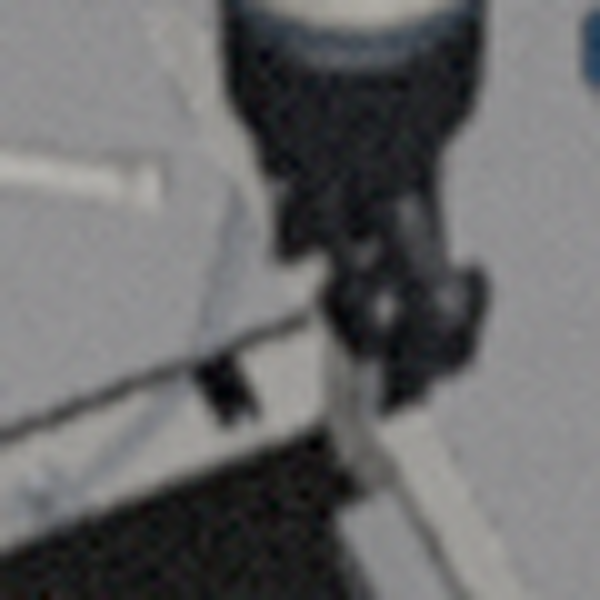

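```bash
python3 -m inch '[{"jaw":0.3,"tx":0.15,"ty":0,"tz":0.3,"twist":0},{"jaw":0.3,"tx":0,"ty":0,"tz":0.3,"twist":0},{"jaw":0.3,"tx":0,"ty":0,"tz":0.2,"twist":0},{"jaw":0.3,"tx":0,"ty":0,"tz":0,"twist":0},{"jaw":0,"tx":0,"ty":0,"tz":0,"twist":0},{"jaw":-0.3,"tx":0,"ty":0,"tz":0,"twist":0},{"jaw":-0.6,"tx":0,"ty":0,"tz":0,"twist":0},{"jaw":-1,"tx":0,"ty":0,"tz":0,"twist":0},{"jaw":-1,"tx":0,"ty":0,"tz":0,"twist":0},{"jaw":-1,"tx":0,"ty":0,"tz":0,"twist":0}]' 40
python3 - <<'E'
from h import *
want(C(.035,-.0025,.3056),YAW)
S=Cam(snapshot('side'));T=Cam(snapshot('top'))
a=cv2.resize(S.img[110:170,220:280,::-1],(600,600),interpolation=cv2.INTER_CUBIC)
cv2.imwrite('pics/g11.png',a)
E
```

```text
time: 19.4
tcp_pos: [0.6292, 0.1215, 0.3097]
tool_rot: [3.139, 0.056, 0.0]
force: [-1.3, -6.8, 3.6]
opening: 0.293
t 19.4 tcp [0.6292 0.1215 0.3097] head 0.0356 tilt -0.9999973285341656 F [-1.3393 -6.7765  3.5614] open 0.293
twist -0.0
after-twist shift cm [-0.1229 -0.1125  0.4145]
```

View pics/g11.png

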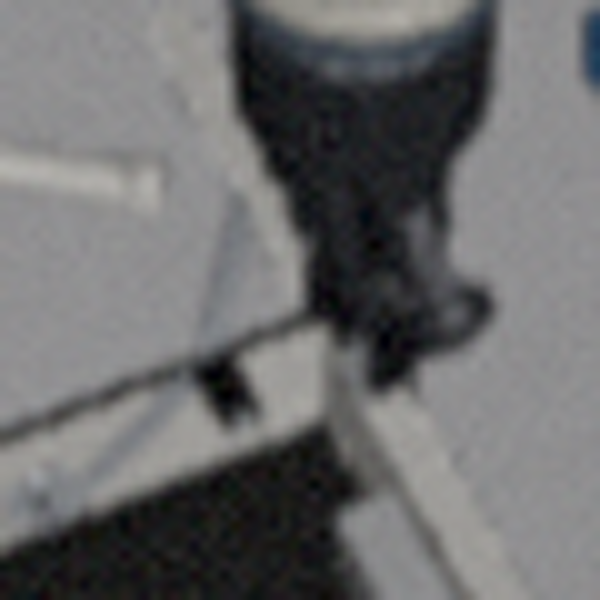

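Handle gripped: opening 0.293 is about 25 mm, the tongue width. Next I'll work out the arc increments.

```bash
python3 - <<'E'
import numpy as np
r=23.5; th=np.linspace(1.285,0,28)
x=-np.diff(np.cos(th))*r; z=-np.diff(np.sin(th))*r
for i,(a,b) in enumerate(zip(x,z)): print(i,round(th[i+1],3),'tx %.2f tz %.2f'%(a,b))
E
```

```text
0 1.237 tx -1.07 tz 0.34
1 1.19 tx -1.05 tz 0.39
2 1.142 tx -1.03 tz 0.44
3 1.095 tx -1.01 tz 0.49
4 1.047 tx -0.98 tz 0.54
5 0.999 tx -0.95 tz 0.58
6 0.952 tx -0.93 tz 0.63
7 0.904 tx -0.90 tz 0.67
8 0.857 tx -0.86 tz 0.71
9 0.809 tx -0.83 tz 0.75
10 0.761 tx -0.79 tz 0.79
11 0.714 tx -0.75 tz 0.83
12 0.666 tx -0.71 tz 0.86
13 0.619 tx -0.67 tz 0.90
14 0.571 tx -0.63 tz 0.93
15 0.524 tx -0.58 tz 0.95
16 0.476 tx -0.54 tz 0.98
17 0.428 tx -0.49 tz 1.01
18 0.381 tx -0.44 tz 1.03
19 0.333 tx -0.39 tz 1.05
20 0.286 tx -0.34 tz 1.07
21 0.238 tx -0.29 tz 1.08
22 0.19 tx -0.24 tz 1.09
23 0.143 tx -0.19 tz 1.10
24 0.095 tx -0.13 tz 1.11
25 0.048 tx -0.08 tz 1.12
26 0.0 tx -0.03 tz 1.12
```

```bash
python3 -m inch '[{"jaw":-1,"tx":-0.5,"ty":0,"tz":0.15,"twist":0},{"jaw":-1,"tx":-0.57,"ty":0,"tz":0.19,"twist":0},{"jaw":-1,"tx":-1.05,"ty":0,"tz":0.39,"twist":0},{"jaw":-1,"tx":-1.03,"ty":0,"tz":0.44,"twist":0},{"jaw":-1,"tx":-1.01,"ty":0,"tz":0.49,"twist":0},{"jaw":-1,"tx":-0.98,"ty":0,"tz":0.54,"twist":0},{"jaw":-1,"tx":-0.95,"ty":0,"tz":0.58,"twist":0},{"jaw":-1,"tx":-0.93,"ty":0,"tz":0.63,"twist":0},{"jaw":-1,"tx":0,"ty":0,"tz":0,"twist":0},{"jaw":-1,"tx":0,"ty":0,"tz":0,"twist":0}]' 40
python3 - <<'E'
from h import *
want(C(.035,-.0025,.3056),YAW)
S=Cam(snapshot('side'));T=Cam(snapshot('top'))
a=cv2.resize(S.img[110:190,205:285,::-1],(600,600),interpolation=cv2.INTER_CUBIC)
cv2.imwrite('pics/g12.png',a)
E
```

```text
time: 20.5
tcp_pos: [0.5581, 0.1188, 0.2755]
tool_rot: [3.138, 0.056, -0.002]
force: [-4.9, -7.3, 5.5]
opening: 0.3
t 20.5 tcp [0.5581 0.1188 0.2755] head 0.036 tilt -0.9999952223117061 F [-4.9349 -7.3169  5.4535] open 0.3
twist -0.0
after-twist shift cm [ 6.9983 -0.1216 -3.0147]
```

View pics/g12.png

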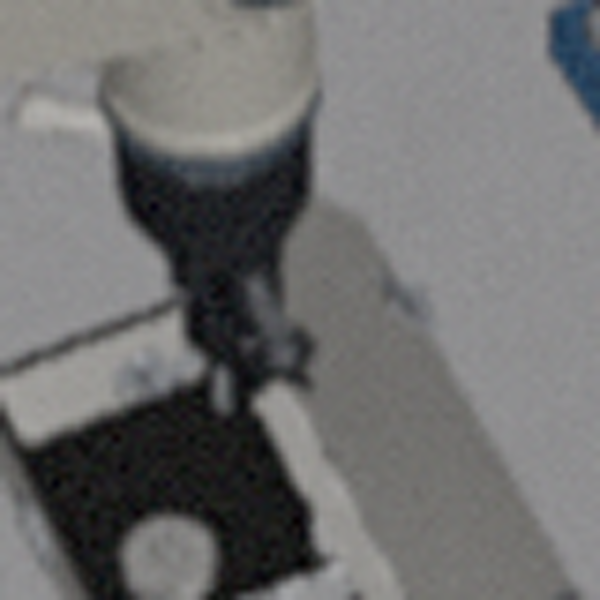

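Lid follows the gripper, about 0.95 rad, with modest forces. Continuing.

```bash
python3 -m inch '[{"jaw":-1,"tx":-0.9,"ty":0.05,"tz":0.67,"twist":0},{"jaw":-1,"tx":-0.86,"ty":0.05,"tz":0.71,"twist":0},{"jaw":-1,"tx":-0.83,"ty":0,"tz":0.75,"twist":0},{"jaw":-1,"tx":-0.79,"ty":0,"tz":0.79,"twist":0},{"jaw":-1,"tx":-0.75,"ty":0,"tz":0.83,"twist":0},{"jaw":-1,"tx":-0.71,"ty":0,"tz":0.86,"twist":0},{"jaw":-1,"tx":-0.67,"ty":0,"tz":0.9,"twist":0},{"jaw":-1,"tx":-0.63,"ty":0,"tz":0.93,"twist":0},{"jaw":-1,"tx":0,"ty":0,"tz":0,"twist":0},{"jaw":-1,"tx":0,"ty":0,"tz":0,"twist":0}]' 40
python3 - <<'E'
from h import *
want(C(.1-.235,-.0025,.084),YAW)
S=Cam(snapshot('side'));T=Cam(snapshot('top'))
a=cv2.resize(S.img[110:210,190:290,::-1],(600,600),interpolation=cv2.INTER_CUBIC)
cv2.imwrite('pics/g13.png',a)
E
```

```text
time: 21.6
tcp_pos: [0.4968, 0.1165, 0.2106]
tool_rot: [3.14, 0.057, -0.004]
force: [-3.8, -5.4, -1.8]
opening: 0.298
t 21.6 tcp [0.4968 0.1165 0.2106] head 0.0361 tilt -0.9999963806968071 F [-3.7599 -5.3772 -1.8374] open 0.298
twist 0.0
after-twist shift cm [-3.8701 -0.1312 12.659 ]
```

View pics/g13.png

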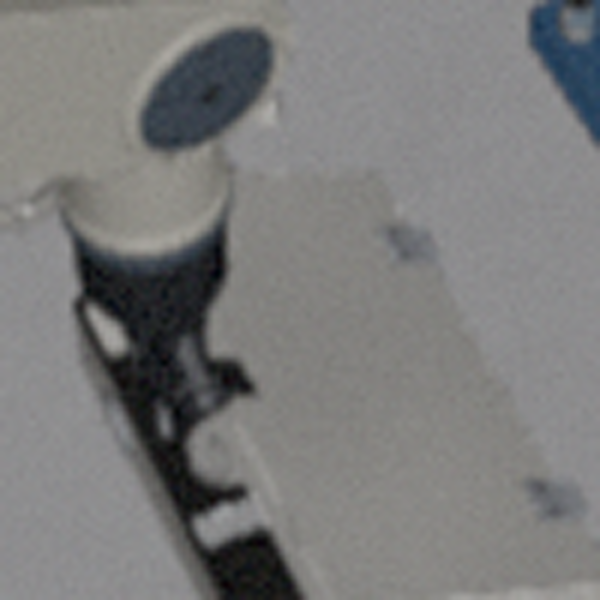

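Lid is at about 0.57 rad and still held. Next I'll do the remaining arc.

```bash
python3 -m inch '[{"jaw":-1,"tx":-0.58,"ty":0,"tz":0.95,"twist":0},{"jaw":-1,"tx":-0.54,"ty":0,"tz":0.98,"twist":0},{"jaw":-1,"tx":-0.49,"ty":0,"tz":1.01,"twist":0},{"jaw":-1,"tx":-0.44,"ty":0,"tz":1.03,"twist":0},{"jaw":-1,"tx":-0.39,"ty":0,"tz":1.05,"twist":0},{"jaw":-1,"tx":-0.34,"ty":0,"tz":1.07,"twist":0},{"jaw":-1,"tx":-0.29,"ty":0,"tz":1.08,"twist":0},{"jaw":-1,"tx":-0.24,"ty":0,"tz":1.09,"twist":0},{"jaw":-1,"tx":0,"ty":0,"tz":0,"twist":0},{"jaw":-1,"tx":0,"ty":0,"tz":0,"twist":0}]' 40
python3 - <<'E'
from h import *
want(C(.1-.235,-.0025,.084),YAW)
S=Cam(snapshot('side'));T=Cam(snapshot('top'))
a=cv2.resize(S.img[110:230,180:300,::-1],(600,600),interpolation=cv2.INTER_CUBIC)
cv2.imwrite('pics/g14.png',a)
E
```

```text
time: 22.7
tcp_pos: [0.4642, 0.1153, 0.1279]
tool_rot: [3.14, 0.057, -0.003]
force: [-2.2, -5.7, -3.7]
opening: 0.295
t 22.7 tcp [0.4642 0.1153 0.1279] head 0.0363 tilt -0.9999975783316737 F [-2.1918 -5.7317 -3.742 ] open 0.295
twist 0.0
after-twist shift cm [-0.6115 -0.1331  4.3899]
```

View pics/g14.png

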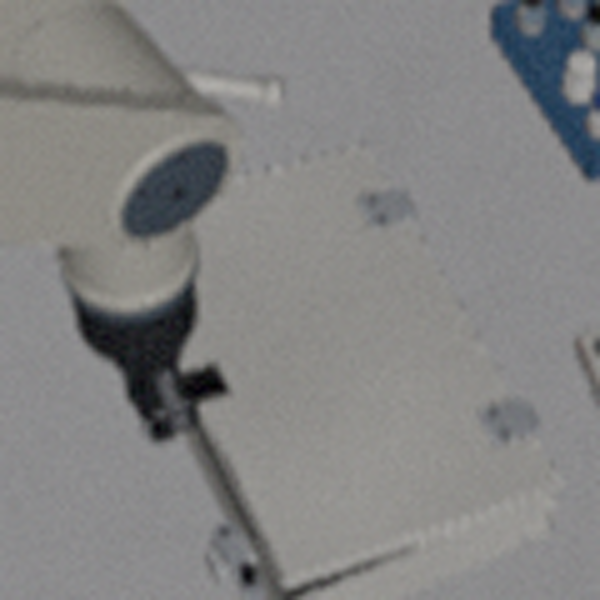

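The lid is nearly down, with a thin gap at the front-right at about (400,550). I'll finish slowly.

```bash
python3 -m inch '[{"jaw":-1,"tx":-0.19,"ty":0,"tz":0.9,"twist":0},{"jaw":-1,"tx":-0.15,"ty":0,"tz":0.9,"twist":0},{"jaw":-1,"tx":-0.1,"ty":0,"tz":0.7,"twist":0},{"jaw":-1,"tx":-0.05,"ty":0,"tz":0.6,"twist":0},{"jaw":-1,"tx":-0.03,"ty":0,"tz":0.5,"twist":0},{"jaw":-1,"tx":0,"ty":0,"tz":0.3,"twist":0},{"jaw":-1,"tx":0,"ty":0,"tz":0.3,"twist":0},{"jaw":-1,"tx":0,"ty":0,"tz":0.2,"twist":0},{"jaw":-1,"tx":0,"ty":0,"tz":0,"twist":0},{"jaw":-1,"tx":0,"ty":0,"tz":0,"twist":0}]' 40
python3 - <<'E'
from h import *
want(C(.1-.235,-.0025,.084),YAW)
S=Cam(snapshot('side'));T=Cam(snapshot('top'))
a=cv2.resize(S.img[110:230,180:300,::-1],(600,600),interpolation=cv2.INTER_CUBIC)
cv2.imwrite('pics/g15.png',a)
E
```

```text
time: 23.8
tcp_pos: [0.4599, 0.1152, 0.0843]
tool_rot: [3.14, 0.057, 0.0]
force: [-0.2, -7.9, -3.2]
opening: 0.299
t 23.8 tcp [0.4599 0.1152 0.0843] head 0.0362 tilt -0.9999995138838452 F [-0.2395 -7.9364 -3.2028] open 0.299
twist 0.0
after-twist shift cm [-0.1784 -0.1316  0.0313]
```

View pics/g15.png

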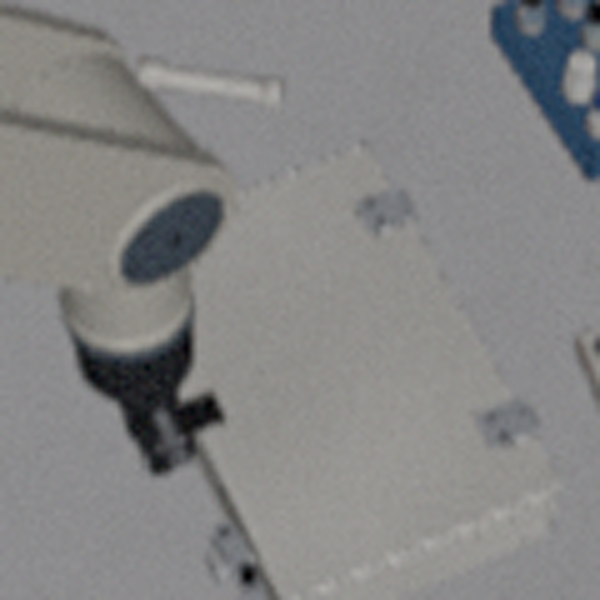

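The tool still carries about 3 N, so the lid is not fully seated. I'll press down in small steps.

```bash
python3 -m inch '[{"jaw":-1,"tx":0,"ty":0,"tz":0.15,"twist":0},{"jaw":-1,"tx":0,"ty":0,"tz":0.15,"twist":0},{"jaw":-1,"tx":0,"ty":0,"tz":0.1,"twist":0},{"jaw":-1,"tx":0,"ty":0,"tz":0.1,"twist":0},{"jaw":-1,"tx":0,"ty":0,"tz":0.1,"twist":0},{"jaw":-1,"tx":0,"ty":0,"tz":0,"twist":0},{"jaw":-1,"tx":0,"ty":0,"tz":0,"twist":0},{"jaw":-1,"tx":0,"ty":0,"tz":0,"twist":0},{"jaw":-1,"tx":0,"ty":0,"tz":0,"twist":0},{"jaw":-1,"tx":0,"ty":0,"tz":0,"twist":0}]' 40
```

```text
time: 24.9
tcp_pos: [0.4601, 0.1152, 0.0823]
tool_rot: [3.14, 0.057, 0.001]
force: [-18.7, -12.5, 65.6]
opening: 0.291
```

Force jumped to 66 N, so the lid is seated at its stop. I'll relieve that immediately and let go.

```bash
python3 -m inch '[{"jaw":-1,"tx":0,"ty":0,"tz":-0.15,"twist":0},{"jaw":-1,"tx":0,"ty":0,"tz":-0.15,"twist":0},{"jaw":-1,"tx":0,"ty":0,"tz":-0.1,"twist":0},{"jaw":-0.6,"tx":0,"ty":0,"tz":0,"twist":0},{"jaw":-0.2,"tx":0,"ty":0,"tz":0,"twist":0},{"jaw":0.1,"tx":0,"ty":0,"tz":0,"twist":0},{"jaw":0.3,"tx":0,"ty":0,"tz":0,"twist":0},{"jaw":0.3,"tx":0,"ty":0,"tz":0,"twist":0},{"jaw":0.3,"tx":0,"ty":0,"tz":0,"twist":0},{"jaw":0.3,"tx":0,"ty":0,"tz":0,"twist":0}]'
python3 - <<'E'
from h import *
want(C(-.145,-.0025,.2),YAW)
E
```

```text
time: 25.9
tcp_pos: [0.4595, 0.1158, 0.0822]
tool_rot: [-3.141, -0.056, -0.0]
force: [0.1, 1.2, 0.1]
opening: 0.652
t 25.9 tcp [0.4595 0.1158 0.0822] head 0.0358 tilt -0.9999999964936939 F [0.134  1.1811 0.1243] open 0.652
twist -0.0
after-twist shift cm [ -1.1366  -0.0644 -11.7818]
```

```bash
python3 -m inch '[{"jaw":0.3,"tx":0,"ty":0,"tz":-1,"twist":0},{"jaw":0.3,"tx":0,"ty":0,"tz":-2,"twist":0},{"jaw":0.3,"tx":0,"ty":0,"tz":-3,"twist":0},{"jaw":0.3,"tx":0,"ty":0,"tz":-3,"twist":0},{"jaw":0.3,"tx":0,"ty":0,"tz":-3,"twist":0},{"jaw":0.3,"tx":0,"ty":0,"tz":0,"twist":-0.148},{"jaw":0.3,"tx":0,"ty":0,"tz":0,"twist":-0.148},{"jaw":0.3,"tx":0,"ty":0,"tz":0,"twist":-0.148},{"jaw":0.3,"tx":0,"ty":0,"tz":0,"twist":-0.148},{"jaw":0,"tx":0,"ty":0,"tz":0,"twist":-0.148}]'
python3 - <<'E'
from h import *
want(C(-.117,-.13,.2),YAW+np.pi/2)
print(read_state()['joint_pos'])
S=Cam(snapshot('side'));T=Cam(snapshot('top'))
a=cv2.resize(S.img[110:230,180:300,::-1],(400,400),interpolation=cv2.INTER_CUBIC)
b=cv2.resize(T.img[125:235,175:285,::-1],(400,400),interpolation=cv2.INTER_CUBIC)
cv2.imwrite('pics/g16.png',np.hstack([a,b]))
E
```

```text
time: 26.9
tcp_pos: [0.4594, 0.1158, 0.203]
tool_rot: [2.905, 1.197, 0.001]
force: [0.2, 0.0, -0.1]
opening: 0.506
t 26.9 tcp [0.4594 0.1158 0.203 ] head 0.7819 tilt -0.9999998396281471 F [ 0.1587  0.0177 -0.0853] open 0.506
twist -0.825
after-twist shift cm [-12.6792   1.6751   0.2966]
[0.2437 0.1819 2.0015 0.     0.9577 1.0327]
```

View pics/g16.png

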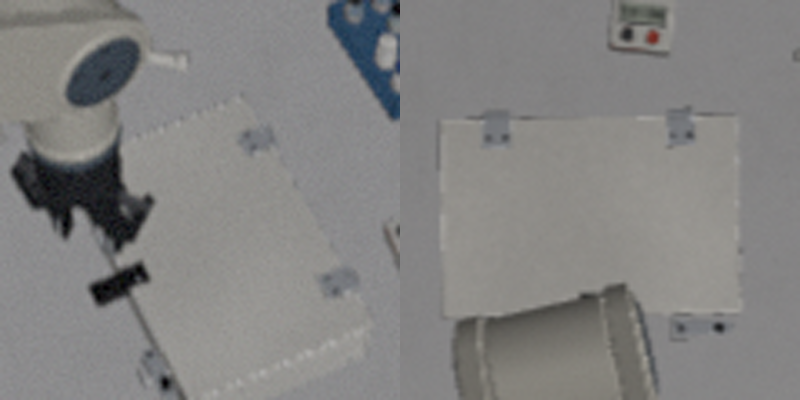

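The lid is flat and shut all round. The catch is still parked: pivot (680,328) and peg (719,328) in the right crop. On to the catch.

```bash
python3 -m inch '[{"jaw":-0.1,"tx":0,"ty":0,"tz":0,"twist":-0.148},{"jaw":-0.1,"tx":0,"ty":0,"tz":0,"twist":-0.148},{"jaw":-0.1,"tx":0,"ty":0,"tz":0,"twist":-0.148},{"jaw":-0.1,"tx":0,"ty":0,"tz":0,"twist":-0.148},{"jaw":-0.1,"tx":0,"ty":0,"tz":0,"twist":-0.148},{"jaw":-0.1,"tx":0,"ty":0,"tz":0,"twist":-0.085},{"jaw":-0.1,"tx":-3,"ty":0.6,"tz":0,"twist":0},{"jaw":-0.1,"tx":-4,"ty":0.6,"tz":0,"twist":0},{"jaw":-0.1,"tx":-3.5,"ty":0.5,"tz":0,"twist":0},{"jaw":-0.1,"tx":-2.2,"ty":0,"tz":0,"twist":0}]'
python3 - <<'E'
from h import *
S=Cam(snapshot('side'));T=Cam(snapshot('top'))
want(np.array([.480,-.011,.135]),YAW+np.pi/2)
a=cv2.resize(S.img[140:240,170:270,::-1],(400,400),interpolation=cv2.INTER_CUBIC)
b=cv2.resize(T.img[185:245,225:285,::-1],(400,400),interpolation=cv2.INTER_CUBIC)
cv2.imwrite('pics/g17.png',np.hstack([a,b]))
E
```

```text
time: 28.0
tcp_pos: [0.4807, -0.0126, 0.2028]
tool_rot: [2.194, 2.247, 0.001]
force: [0.7, -0.1, 0.1]
opening: 0.448
t 28.1 tcp [ 0.4803 -0.0127  0.2026] head 1.5937 tilt -0.9999998328454549 F [-0.2806 -0.1122 -0.3561] open 0.45
twist -0.013
after-twist shift cm [ 0.1743 -0.0237  6.7583]
```

View pics/g17.png

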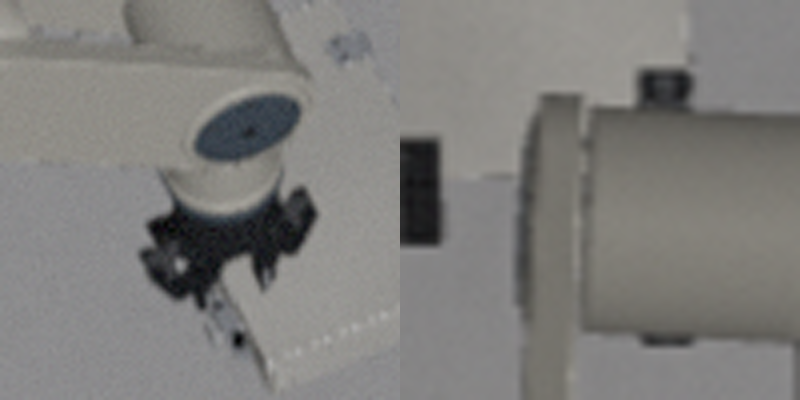

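```bash
python3 -m inch '[{"jaw":-0.1,"tx":0.1,"ty":0,"tz":1,"twist":-0.013},{"jaw":-0.1,"tx":0,"ty":0,"tz":1.5,"twist":0},{"jaw":-0.1,"tx":0,"ty":0,"tz":1.5,"twist":0},{"jaw":-0.1,"tx":0,"ty":0,"tz":1.5,"twist":0},{"jaw":-0.1,"tx":0,"ty":0,"tz":1,"twist":0},{"jaw":-0.1,"tx":0,"ty":0,"tz":0.7,"twist":0},{"jaw":-0.1,"tx":0,"ty":0,"tz":0.3,"twist":0},{"jaw":-0.1,"tx":0,"ty":0,"tz":0,"twist":0},{"jaw":-0.1,"tx":0,"ty":0,"tz":0,"twist":0},{"jaw":-0.1,"tx":0,"ty":0,"tz":0,"twist":0}]'
python3 - <<'E'
from h import *
S=Cam(snapshot('side'))
print(S.plane(229.5-.4,224.9-.3,.1))
want(np.array([.480,-.011,.124]),YAW+np.pi/2)
a=cv2.resize(S.img[185:245,200:260,::-1],(600,600),interpolation=cv2.INTER_CUBIC)
cv2.imwrite('pics/g18.png',a)
E
```

```text
time: 29.1
tcp_pos: [0.4806, -0.0096, 0.1277]
tool_rot: [2.173, 2.268, 0.001]
force: [0.0, 1.0, 0.6]
opening: 0.451
[ 0.4793 -0.015   0.1   ]
t 29.15 tcp [ 0.4805 -0.0097  0.1277] head 1.6136 tilt -0.9999995295041568 F [ 0.3919  0.2597 -0.0582] open 0.453
twist 0.007
after-twist shift cm [-0.1282 -0.0577  0.3667]
```

View pics/g18.png

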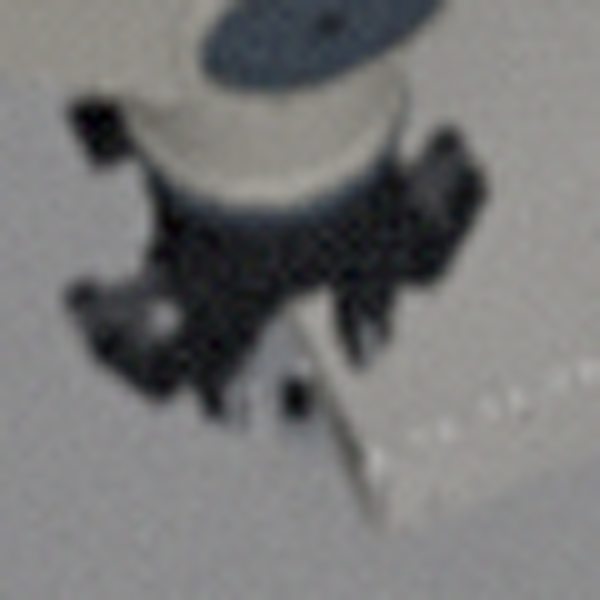

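The peg at (295,395) is between the finger tips at (215,415) and (365,360). I'll lower slightly and narrow the cage.

```bash
python3 -m inch '[{"jaw":-0.1,"tx":-0.2,"ty":0,"tz":0.2,"twist":0},{"jaw":-0.1,"tx":0,"ty":0,"tz":0.2,"twist":0},{"jaw":-0.3,"tx":0,"ty":0,"tz":0,"twist":0},{"jaw":-0.5,"tx":0,"ty":0,"tz":0,"twist":0},{"jaw":-0.5,"tx":0,"ty":0,"tz":0,"twist":0},{"jaw":-0.5,"tx":0,"ty":0,"tz":0,"twist":0},{"jaw":-0.5,"tx":0,"ty":0.3,"tz":0,"twist":0},{"jaw":-0.5,"tx":0,"ty":0.3,"tz":0,"twist":0},{"jaw":-0.5,"tx":0,"ty":0,"tz":0,"twist":0},{"jaw":-0.5,"tx":0,"ty":0,"tz":0,"twist":0}]' 20
python3 - <<'E'
from h import *
S=Cam(snapshot('side'))
want(np.array([.480,-.011,.124]),YAW+np.pi/2)
a=cv2.resize(S.img[185:245,200:260,::-1],(600,600),interpolation=cv2.INTER_CUBIC)
cv2.imwrite('pics/g19.png',a)
E
```

```text
time: 30.15
tcp_pos: [0.4864, -0.0113, 0.1232]
tool_rot: [2.173, 2.269, 0.0]
force: [0.1, 1.0, -0.1]
opening: 0.251
t 30.2 tcp [ 0.4863 -0.0114  0.1232] head 1.6138 tilt -0.9999999972644344 F [0.421  0.3057 0.4731] open 0.25
twist 0.007
after-twist shift cm [ 0.0586 -0.6308 -0.0845]
```

View pics/g19.png

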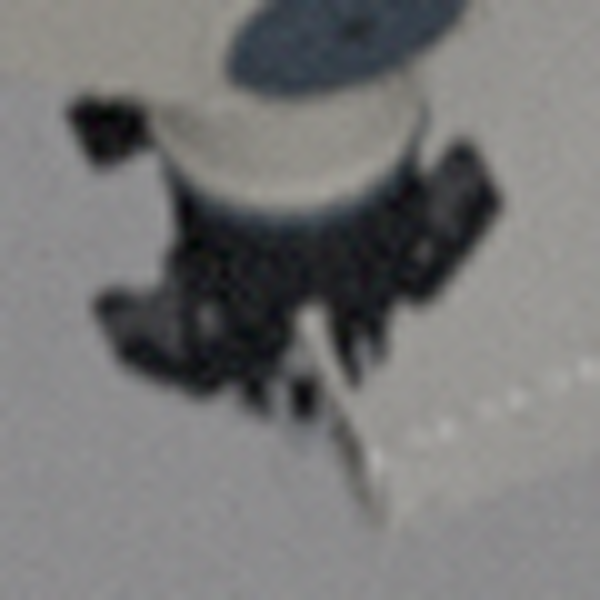

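Rear finger (258,400) is right behind the peg (300,400). I'll sweep the arc.

```bash
python3 -m inch '[{"jaw":-0.5,"tx":0.1,"ty":0.56,"tz":0,"twist":-0.148},{"jaw":-0.5,"tx":0.1,"ty":0.56,"tz":0,"twist":-0.148},{"jaw":-0.5,"tx":0.1,"ty":0.56,"tz":0,"twist":-0.148},{"jaw":-0.5,"tx":0.1,"ty":0.56,"tz":0,"twist":-0.148},{"jaw":-0.5,"tx":0.1,"ty":0.56,"tz":0,"twist":-0.148},{"jaw":-0.5,"tx":0,"ty":0,"tz":0,"twist":0},{"jaw":-0.5,"tx":0,"ty":0,"tz":0,"twist":0},{"jaw":-0.5,"tx":0,"ty":0,"tz":0,"twist":0},{"jaw":-0.5,"tx":0,"ty":0,"tz":0,"twist":0},{"jaw":-0.5,"tx":0,"ty":0,"tz":0,"twist":0}]'
python3 - <<'E'
from h import *
S=Cam(snapshot('side'))
s,M=tool();print(s['tcp_pos'],s['force'],s['opening'],s['joint_pos'])
e=C(1,0)-C(0,0);n=C(0,1)-C(0,0);d=s['tcp_pos']-C(-.117,-.092);print('rel pivot',d@e,d@n)
a=cv2.resize(S.img[185:245,200:260,::-1],(600,600),interpolation=cv2.INTER_CUBIC)
cv2.imwrite('pics/g20.png',a)
E
```

```text
time: 31.2
tcp_pos: [0.5104, 0.0022, 0.1232]
tool_rot: [1.208, 2.9, 0.0]
force: [0.4, -0.9, 0.1]
opening: 0.249
[0.5104 0.0022 0.1232] [-0.2209 -0.124   0.9528] 0.25152027048875597 [ 0.0014  0.3529  1.9881 -0.      0.8005 -0.7805]
rel pivot 0.03020364684213465 -0.026515361887443255
```

View pics/g20.png

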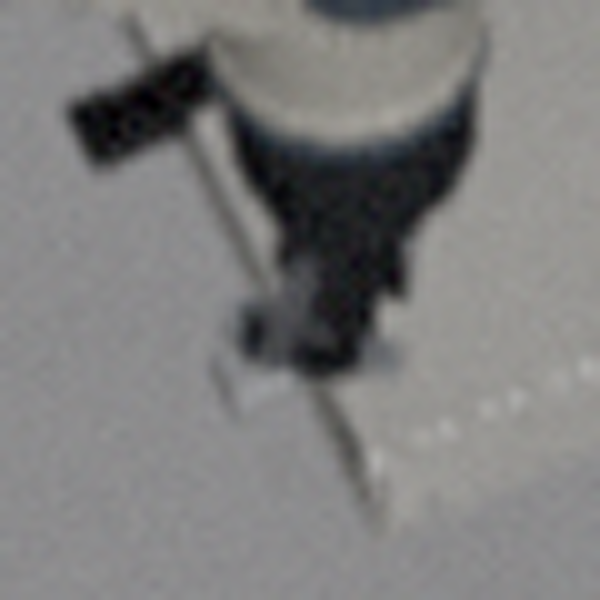

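The catch arm swings along, its tip now at (395,355) over the lid. Continuing.

```bash
python3 -m inch '[{"jaw":-0.5,"tx":0.1,"ty":0.56,"tz":0,"twist":-0.148},{"jaw":-0.5,"tx":0.1,"ty":0.56,"tz":0,"twist":-0.148},{"jaw":-0.5,"tx":0.1,"ty":0.56,"tz":0,"twist":-0.148},{"jaw":-0.5,"tx":0.1,"ty":0.56,"tz":0,"twist":-0.148},{"jaw":-0.5,"tx":0.1,"ty":0.4,"tz":0,"twist":-0.1},{"jaw":-0.5,"tx":0,"ty":0.2,"tz":0,"twist":0},{"jaw":-0.5,"tx":0,"ty":0,"tz":0,"twist":0},{"jaw":-0.5,"tx":0,"ty":0,"tz":0,"twist":0},{"jaw":-0.5,"tx":0,"ty":0,"tz":0,"twist":0},{"jaw":-0.5,"tx":0,"ty":0,"tz":0,"twist":0}]'
python3 - <<'E'
from h import *
S=Cam(snapshot('side'))
s,M=tool();print(s['tcp_pos'],s['force'],s['opening'],s['joint_pos'])
e=C(1,0)-C(0,0);n=C(0,1)-C(0,0);d=s['tcp_pos']-C(-.117,-.092);print('rel pivot',d@e,d@n)
a=cv2.resize(S.img[185:245,200:260,::-1],(600,600),interpolation=cv2.INTER_CUBIC)
cv2.imwrite('pics/g21.png',a)
E
```

```text
time: 32.25
tcp_pos: [0.519, 0.0291, 0.1232]
tool_rot: [0.152, 3.138, 0.0]
force: [0.5, -0.7, -0.1]
opening: 0.249
[0.519  0.0291 0.1232] [-0.2002  0.8598  0.0908] 0.2526431938809098 [ 0.0531  0.365   1.9684  0.      0.8081 -1.421 ]
rel pivot 0.03971440768989363 4.080684101003699e-05
```

View pics/g21.png

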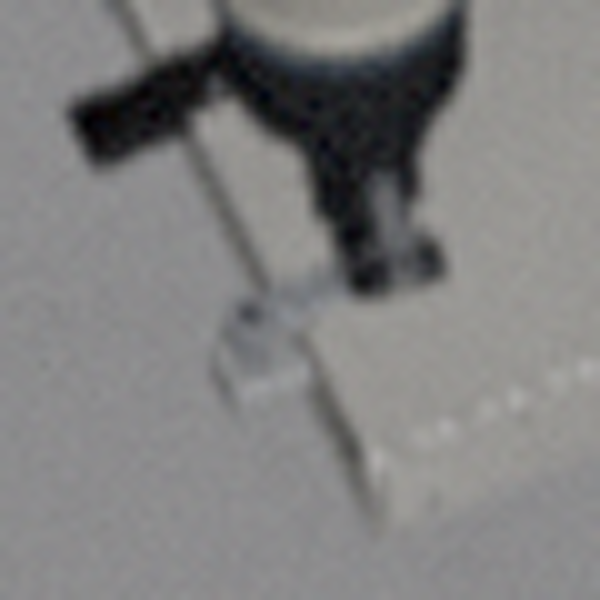

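```bash
python3 -m inch '[{"jaw":-0.5,"tx":0,"ty":0.1,"tz":0,"twist":0},{"jaw":-0.5,"tx":0,"ty":0.1,"tz":0,"twist":0},{"jaw":-0.5,"tx":0,"ty":0.1,"tz":0,"twist":0},{"jaw":-0.5,"tx":0,"ty":0.1,"tz":0,"twist":0},{"jaw":-0.5,"tx":0,"ty":0,"tz":0,"twist":0},{"jaw":-0.5,"tx":0,"ty":0,"tz":0,"twist":0},{"jaw":-0.5,"tx":0,"ty":0,"tz":0,"twist":0},{"jaw":-0.5,"tx":0,"ty":0,"tz":0,"twist":0},{"jaw":-0.5,"tx":0,"ty":0,"tz":0,"twist":0},{"jaw":-0.5,"tx":0,"ty":0,"tz":0,"twist":0}]'
```

```text
time: 33.3
tcp_pos: [0.5191, 0.0312, 0.1232]
tool_rot: [-0.148, -3.138, 0.005]
force: [-0.2, -14.5, 1.8]
opening: 0.253
```

Resistance of 14.5 N with the tool blocked means the catch is at its stop. I'll back off, lift clear and check.

```bash
python3 -m inch '[{"jaw":-0.5,"tx":0,"ty":-0.2,"tz":0,"twist":0},{"jaw":-0.4,"tx":0,"ty":-0.1,"tz":0,"twist":0},{"jaw":-0.35,"tx":0,"ty":0,"tz":0,"twist":0},{"jaw":-0.35,"tx":0,"ty":0,"tz":-0.5,"twist":0},{"jaw":-0.35,"tx":0,"ty":0,"tz":-1,"twist":0},{"jaw":-0.35,"tx":0,"ty":0,"tz":-2,"twist":0},{"jaw":-0.35,"tx":0,"ty":0,"tz":-3,"twist":0},{"jaw":-0.35,"tx":0,"ty":0,"tz":-3,"twist":0},{"jaw":-0.35,"tx":3,"ty":0,"tz":-3,"twist":0},{"jaw":-0.35,"tx":3,"ty":0,"tz":-3,"twist":0}]'
python3 -m inch '[{"jaw":-0.35,"tx":4,"ty":0,"tz":0,"twist":0},{"jaw":-0.35,"tx":4,"ty":0,"tz":0,"twist":0},{"jaw":-0.35,"tx":3,"ty":-4,"tz":0,"twist":0},{"jaw":-0.35,"tx":0,"ty":-4,"tz":0,"twist":0},{"jaw":-0.35,"tx":0,"ty":-4,"tz":0,"twist":0},{"jaw":-0.35,"tx":0,"ty":-4,"tz":0,"twist":0},{"jaw":-0.35,"tx":0,"ty":-4,"tz":0,"twist":0},{"jaw":-0.35,"tx":0,"ty":-3,"tz":0,"twist":0},{"jaw":-0.35,"tx":0,"ty":0,"tz":0,"twist":0},{"jaw":-0.35,"tx":0,"ty":0,"tz":0,"twist":0}]'
python3 - <<'E'
from h import *
s,M=tool();print(s['tcp_pos'],s['force'])
S=Cam(snapshot('side'));T=Cam(snapshot('top'))
a=cv2.resize(S.img[110:240,180:310,::-1],(400,400),interpolation=cv2.INTER_CUBIC)
b=cv2.resize(T.img[125:235,175:285,::-1],(400,400),interpolation=cv2.INTER_CUBIC)
cv2.imwrite('pics/g22.png',np.hstack([a,b]))
E
```

```text
time: 34.3
tcp_pos: [0.4588, 0.0362, 0.2801]
tool_rot: [0.15, 3.137, 0.0]
force: [-0.4, 0.6, 0.7]
opening: 0.325
time: 35.3
tcp_pos: [0.3277, -0.1826, 0.2787]
tool_rot: [0.154, 3.137, 0.0]
force: [-0.1, -0.4, -0.0]
opening: 0.323
[ 0.3277 -0.1826  0.2787] [-0.1422 -0.3888 -0.0414]
```

View pics/g22.png

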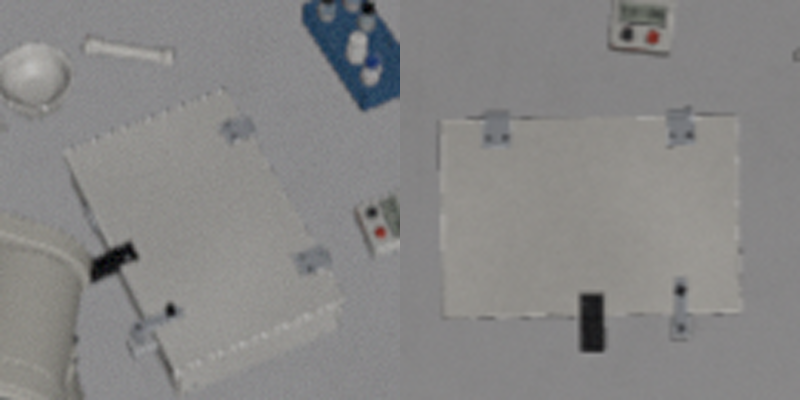

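The lid is shut flat. The catch points straight over it (pivot 681,328, peg 681,290 in the right crop), the mortar and timer look undisturbed, and the arm is clear. Handing in.

```bash
python3 - <<'E'
from bench import *
print(job_done())
E
```

```text
the job is handed in; nothing more can be done
None
```

The job is done and handed in at about 35 s of the 72 s allowed. No verdict was reported.

- **Die body:** I took the large cylinder from the tray and stood it in the right-hand compartment. It was upright and let go when last seen, before the lid came down.
- **Stay:** I pushed the thumb boss rearwards. The lid then measured about 1.29 rad, which by the linkage geometry puts the knuckle near 0.76 rad. The lid seemed to lean lightly on the wrist (about 15 N back, 13 N down) until I backed off.
- **Lid:** I lowered it by the handle at roughly half a radian per second, held all the way down.
- **Catch:** I swung it over until it met its stop, at about 14 N.

My last pictures show the lid flat and shut, the catch pointing straight over it, the mortar and timer apparently where they were, and the arm clear with no contact force.

- **Seating force:** pressing the lid shut read about 66 N at the wrist. That is under the 120 N wrist limit, and I eased it off straight away. The 40 N limit covers the arm and gripper body; I was pressing with the fingers on the handle.
- **Not checked:** the contents cannot be seen with the lid shut, so their state after closing is unconfirmed. Nothing touched them after my last look inside.

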